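Rehang the dispersing tools on the drying stand

ROBOT

A 6-joint arm with a two-finger parallel gripper is mounted at the origin on the work surface. World frame = base frame: x ahead of the robot, y to its left, z up, the work surface at z = 0. Lengths are in m, angles in rad, forces in N, time in s.
With the tool pointing down it reaches from about 0.35 to 0.875 m from the base axis. Payload 4.2 kg.
Tool frame: the origin (TCP) lies on the centre line of the jaws, within the pads' length; the fingertips stand 11 mm ahead of it and the grasp point (between the pads) lies 8 mm behind it; z points along the fingers, y is the direction in which the jaws open and shut (so a half turn about z gives the same grasp; the last joint's range is limited). The gripper opens to 85 mm and grips with 20 to 120 N. Pads are 22 mm wide; open, the fingers measure 114 mm over their backs; the gripper's body (76 mm by 85 mm) begins 54 mm behind the grasp point. The pads swing forward as they close: fully open they stand 13 mm farther back than shut.
Start: joints at [-1.01, 0.385, 0.008, 0, -1.194, -0.259], TCP at [0.186, -0.597, 0.242] pointing down, gripper open.
Joint ranges: [-3.14, 3.14], [-1.21, 2.06], [-1.07, 1.41], [-3.16, 2.05], [-2.99, -0.16], [-3.1, 3.1]. Speed limits (rad/s): [2.79, 2.79, 3.14, 3.14, 3.14, 3.14].

INTERFACE

Orientations are given as a unit quaternion [w, x, y, z].
In Python, from bench import ctrl gives the robot as it stands.
- The arm moves only by the tool step_arm, never from a script. Its argument "commands" is one flat list of numbers, 5 for each row, row after row: the shift along the tool's x, y, z in mm, then the turn about the tool's z in rad, then the finger opening in mm, from 0 to 85.4. A call has 1 to 12 rows; each row is the pose to reach, as a shift and turn from the pose commanded when the call began, along the tool's axes at that moment; what a row does not reach only later rows make up. A row lasts 1/12 s, in which the tool goes at most 41.7 mm and 7.16 degrees, less where a joint would pass 70% of its speed; a pose out of reach is approached as far as the arm can. A call with a gripper value outside its range is refused whole. The fingers move at their own pace and stop on an object; "force" is the grip in N (left out, the last holds). Time passes only in rows, so rows that repeat a pose let the fingers close. It gives the time, the measured TCP pose, the force and the opening at its end, in the units of the state.
- ctrl.read_state(): the state, without advancing time (a new reading comes with each control period).
- ctrl.grab_frame(name): name is "side" or "top" or "wrist"; returns a dict with "img" (420x560x3 uint8, red, green, blue), "intrinsics" (3x3 intrinsics, pixels), "T" (4x4, takes a point from camera to world coordinates). Camera axes: x right, y up, looking along -z (the intrinsics and any distortion apply to the point x, -y, -z); pixel columns grow to the right and rows downward; lengths in m; the calibration is good to about 2 mm. A picture is of the moment at which its call begins. There is no depth.
- ctrl.close_job(): hands the job in, once; it reports no verdict.
The state is a dict: "clock": time; "joint_pos": joint angles; "joint_velocities": joint speeds; "joint_efforts": joint torques, N m; "tcp_pos": TCP position; "eef_rot": TCP orientation; "ft_force": force on the tool from outside, world axes, zero at the start; "wrist_torque": the same for the moment, N m; "opening": finger opening in m.
Only numpy, scipy, OpenCV 4.12 (cv2) and the standard library are available. Lean on these libraries where they do the work, as an engineer would, in place of code of your own. Each camera call takes 0.05 s, during which the arm holds its last target.

TASK

Two steel homogeniser tools (a thick-hubbed and a slim-hubbed one, both round) hang by their collars in keyhole slots of the three-slot store rack. Slide the thick one to its slot's wide end, lift it out, and hang it upright in the single keyhole slot of the drying stand, fully home at the narrow blind end; then hang the slim one in the same slot behind it, its collar clear of the wide end and flat on the plate. Do not drop the tools, and leave the square-headed stirrer, the flasks and the other things on the bench where they are.

Things in the scene. Friction and masses are not known exactly. Their poses are not given: they have to be found in the camera images.
- store_rack: fixed grey plate, 155 x 215 x 6 mm, on corner legs over a 6 mm white tray; left or right, yaw up to 0.35. Origin on the bench; plate top at z = 125 mm. Three keyhole slots along x, at y = -70, 0, 70 mm: wide end 36 mm across centred at x = -45 mm, narrow part 16 mm wide from x = -27 mm to its blind end at 60 mm. Tools hang at x = 12 to 48 mm
- dry_stand: fixed aluminium plate, 177 x 100 x 6 mm, on corner legs over a 6 mm white tray, empty; on the other side, yaw up to 0.9. Origin on the bench; plate top at z = 125 mm. One keyhole slot along x at y = 0: wide end 36 mm across centred at x = -49 mm, narrow part 16 mm wide from x = -31 mm to its blind end at 75 mm (a tool's axis reaches x = 69 mm)
- thick_tool: steel tool hung in a store rack slot. Origin on its upright axis at the collar's underside, z up. Collar 44 mm in diameter from z = 0 to 6 mm, round hub 34 mm in diameter from 6 to 51 mm (top), shaft 12 mm in diameter down to -74 mm, round foot 28 mm in diameter from -74 to -100 mm. The foot passes only a wide end, the collar nowhere. About 0.3 kg
- slim_tool: steel tool hung in a store rack slot. Origin on its upright axis at the collar's underside, z up. Collar 44 mm in diameter from z = 0 to 6 mm, round hub 22 mm in diameter from 6 to 51 mm (top), shaft 12 mm in diameter down to -74 mm, round foot 20 mm in diameter from -74 to -100 mm. The foot passes only a wide end, the collar nowhere. About 0.18 kg
- stirrer: stirrer hung in the remaining slot of the store rack, to be left there: black square head 26 mm wide, on the same 44 mm collar, 12 mm shaft and a small 28 mm propeller. Origin on the axis at the collar's underside; head top at 41 mm
- flask_a: loose volumetric glass flask between rack and stand on the robot's side: bulb 80 mm in diameter up to about 50 mm high, narrowing to a 22 mm neck at 100 mm, blue stopper (28 mm) with its top at 218 mm. Origin at the centre of its underside
- flask_b: a second flask just like flask_a, farther from the robot
- bottle: loose glass jar with blue cap, 54 mm in diameter, 100 mm high, between the two flasks. Origin at the centre of its underside
- tube_rack: loose white test-tube rack, 90 x 200 mm, up to 104 mm high with tubes, at the back of the bench. Origin at the centre of its underside
- beaker: loose glass beaker, 70 mm in diameter, 90 mm high, at the right side. Origin at the centre of its underside
- spatula: loose steel spoon spatula, 180 mm long, lying flat at the back. Origin on its underside
Not all that is in view belongs to the job. Leave any red look-alike of the slim_tool alone.

How it is judged:
On the way, in this order (a step that is already met when the one before it is completed fails the run):
1. the thick tool has been lifted out of the store rack (height (world z) of thick_tool above 0.222 m), for 0.05 s.
2. the thick tool hangs upright at the blind end of the drying stand's slot (x of thick_tool in the frame of dry_stand between 0.056 and 0.078 m and y of thick_tool in the frame of dry_stand between -0.007 and 0.007 m and height (world z) of thick_tool between 0.121 and 0.128 m and angle between thick_tool's own z axis and vertical below 0.1 rad), for 0.2 s.
3. the slim tool has been lifted out of the store rack (height (world z) of slim_tool above 0.222 m), for 0.05 s.
At the end, for the whole second after the job is handed in: Both tools hang upright (0.1 rad) and at rest in the stand's slot, collars on the plate (-4 to +3 mm): the thick one within 13 mm of the blind end (x > 56 mm in the stand's frame), the slim one behind it in the narrow part (x > -16 mm); the stirrer hangs within 20 mm of its place (all of step 2 and x of slim_tool in the frame of dry_stand between -0.016 and 0.078 m and y of slim_tool in the frame of dry_stand between -0.007 and 0.007 m and height (world z) of slim_tool between 0.121 and 0.128 m and angle between slim_tool's own z axis and vertical below 0.1 rad and linear speed of each of thick_tool, slim_tool below 0.02 m/s and distance of stirrer from where it was at the start of the episode below 0.02 m); the robot touches nothing.
It fails at once if a tool was dropped (its collar fell below the plates) (height (world z) of any of thick_tool, slim_tool below 0.105 m).
It fails at once if the hung stirrer was moved more than 25 mm (distance of stirrer from where it was at the start of the episode above 0.025 m).
It fails at once if a flask was tipped (angle between any of flask_a, flask_b's own z axis and vertical above 0.3 rad).
It fails at once if a thing on the bench was moved more than 30 mm (distance of any of flask_a, flask_b, bottle, tube_rack, beaker, spatula from where it was at the start of the episode above 0.03 m).
It also fails if it takes over 72 s, if anything falls off the work surface, if the arm or the gripper's body presses on something with over 40 N, if the wrist force passes 120 N, or if a joint passes its speed limit or range.

## Working session

There is one attempt and no reset: what is moved stays moved. The work goes in short steps, Python scripts to look and compute and a tool call to move; the robot and the scene stay as the last step left them, time stands still between calls to the robot, and variables do not carry over. Pictures are saved under pics/ and viewed, and the job is handed in when it is done.

Besides the shell and the picture viewer there is one more tool, called after "Call:" as name(argument=value, ...), one argument or row to a line, values as JSON. step_arm: Moves the arm, as the interface text tells. Its arguments: {"type":"object","properties":{"commands":{"type":"array","items":{"type":"number"}},"force":{"type":"number"}},"required":["commands"]}

```bash
ls; mkdir -p pics; cat > h.py <<'E'
import numpy as np,cv2
from bench import ctrl
def grab(n,f=None):
    d=ctrl.grab_frame(n)
    if f: cv2.imwrite('pics/'+f,cv2.cvtColor(d['img'],cv2.COLOR_RGB2BGR))
    return d
def ray(d,u,v):
    K=np.array(d['intrinsics']);T=np.array(d['T'])
    p=np.linalg.solve(K,np.array([u,v,1.]))
    r=T[:3,:3]@np.array([p[0],-p[1],-p[2]])
    return T[:3,3],r/np.linalg.norm(r)
def onz(d,u,v,z):
    o,r=ray(d,u,v); return o+r*(z-o[2])/r[2]
def proj(d,P):
    T=np.array(d['T']);q=T[:3,:3].T@(np.array(P)-T[:3,3]);q=np.array([q[0],-q[1],-q[2]])
    k=np.array(d['intrinsics'])@q;return k[:2]/k[2]
E
python3 - <<'E'
from h import *
for n in ['top','side','wrist']:
    d=grab(n,n+'0.png');print(n,d.keys(),np.round(d['intrinsics'],1).tolist(),np.round(d['T'],3).tolist())
print(ctrl.read_state())
E
```

```text
pics
top dict_keys(['img', 'intrinsics', 'T']) [[522.1, 0.0, 282.9], [0.0, 522.1, 202.6], [0.0, 0.0, 1.0]] [[-0.027, 0.989, -0.146, 0.333], [-1.0, -0.025, 0.017, -0.082], [0.013, 0.147, 0.989, 1.721], [0.0, 0.0, 0.0, 1.0]]
side dict_keys(['img', 'intrinsics', 'T']) [[422.8, 0.0, 282.9], [0.0, 422.8, 210.4], [0.0, 0.0, 1.0]] [[-0.958, 0.214, -0.189, 0.354], [-0.286, -0.688, 0.667, 0.64], [0.013, 0.693, 0.72, 0.887], [0.0, 0.0, 0.0, 1.0]]
wrist dict_keys(['img', 'intrinsics', 'T']) [[313.7, 0.0, 272.6], [0.0, 313.7, 208.2], [0.0, 0.0, 1.0]] [[-0.298, -0.916, -0.268, 0.117], [0.955, -0.285, -0.086, -0.618], [0.002, -0.281, 0.96, 0.373], [0.0, 0.0, 0.0, 1.0]]
{'clock': 0.15, 'joint_pos': array([-1.01039115e+00,  3.85409025e-01,  6.92460680e-03, -3.58442477e-04,
       -1.19400023e+00, -2.58589407e-01]), 'joint_velocities': array([ 0.00057239, -0.00107613,  0.00426041,  0.00185649,  0.00135463,
        0.00035687]), 'joint_efforts': array([ 1.38755357e-03, -3.92679048e+01,  1.88584203e+01,  4.18864310e+00,
       -3.39405917e-03, -5.30960534e-06]), 'tcp_pos': array([ 0.18566662, -0.59633846,  0.24144841]), 'eef_rot': array([-1.83281280e-04, -1.50270372e-01,  9.88644564e-01,  8.40693454e-04]), 'ft_force': array([-0.54957843, -0.17711307,  0.3390033 ]), 'wrist_torque': array([ 8.18492162e-03,  5.25839917e-05, -2.52825325e-02]), 'opening': 0.08536772251254765}
```

View pics/top0.png

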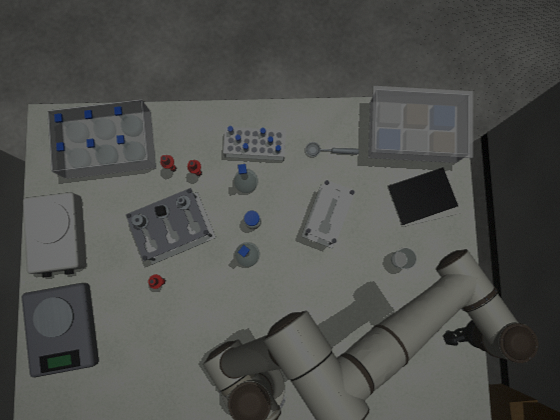

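View pics/side0.png

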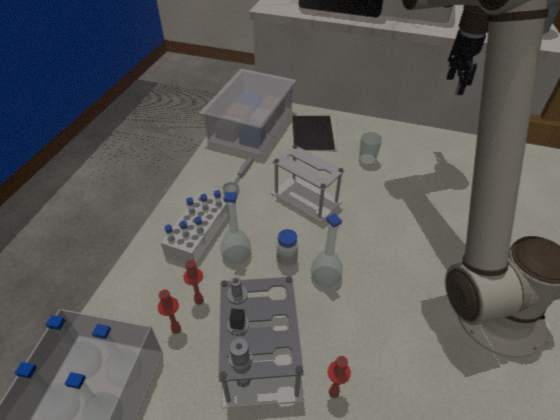

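View pics/wrist0.png

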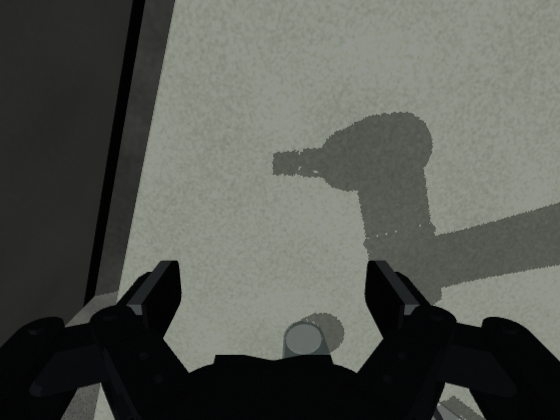

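```bash
python3 - <<'E'
import cv2
im=cv2.imread('pics/top0.png')
a=cv2.resize(im[170:280,115:225],None,fx=3.6,fy=3.6,interpolation=cv2.INTER_CUBIC)
b=cv2.resize(im[170:280,270:380],None,fx=3.6,fy=3.6,interpolation=cv2.INTER_CUBIC)
c=cv2.hconcat([a,b]);c=cv2.convertScaleAbs(c,alpha=1.6)
cv2.imwrite('pics/crop0.png',c)
im=cv2.imread('pics/side0.png')
cv2.imwrite('pics/crop1.png',cv2.convertScaleAbs(cv2.resize(im[260:410,150:370],None,fx=3.6,fy=3.6,interpolation=cv2.INTER_CUBIC),alpha=1.5))
E
```

```text
(no output)
```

View pics/crop0.png

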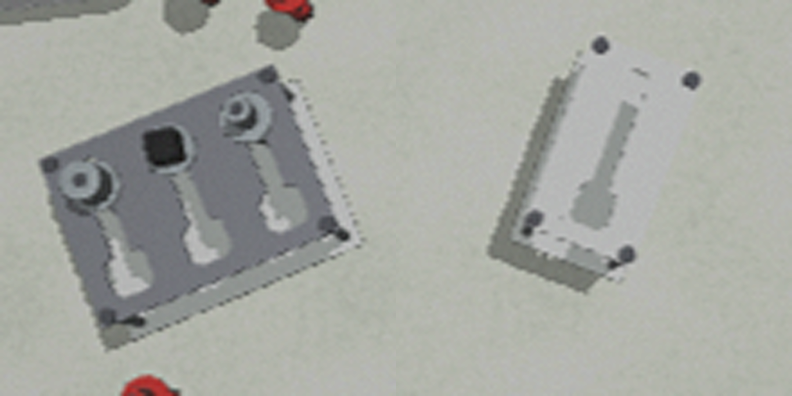

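View pics/crop1.png

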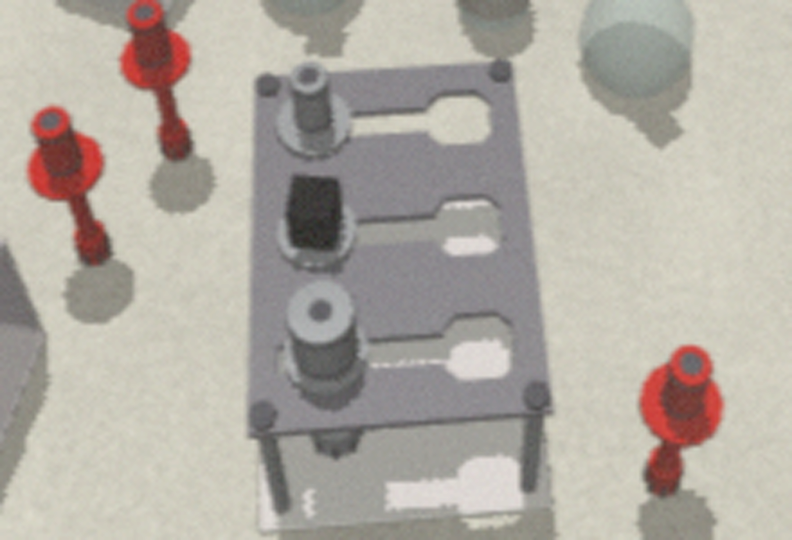

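```bash
python3 - <<'E'
from h import *
d=grab('top')
hsv=cv2.cvtColor(d['img'],cv2.COLOR_RGB2HSV)
c=lambda x,y:(115+x/3.6-.36,170+y/3.6-.36)
st=[onz(d,*c(x,y),.127) for x,y in [(50,163),(268,75),(326,224),(108,317)]]
st=np.array(st);print('store caps',st.round(4).tolist(),st.mean(0).round(4),[np.linalg.norm(st[i]-st[i-1]).round(4) for i in range(4)])
a=(st[0]+st[1]-st[2]-st[3])[:2];print('yaw',np.arctan2(a[1],a[0])); b=(st[0]+st[3]-st[1]-st[2])[:2];print(np.arctan2(-b[0],b[1]))
c2=lambda x,y:(270+(x-396)/3.6-.36,170+y/3.6-.36)
s=np.array([onz(d,*c2(x,y),.127) for x,y in [(600,45),(692,80),(626,254),(534,217)]])
print('stand caps',s.round(4).tolist(),s.mean(0).round(4),[np.linalg.norm(s[i]-s[i-1]).round(4) for i in range(4)])
a=(s[0]+s[1]-s[2]-s[3])[:2];print('yaw',np.arctan2(a[1],a[0])); b=(s[0]+s[3]-s[1]-s[2])[:2];print(np.arctan2(-b[0],b[1]))
for n,(x,y),z in [('thick',(80,180),.176),('slim',(237,110),.176),('stir',(163,147),.166)]: print(n,onz(d,*c(x,y),z).round(4))
for n,(x,y),z in [('redA',(167,160),.17),('redB',(195,165),.17),('redC',(156,281),.17),('flaskA',(243,251),.218),('flaskB',(242,169),.218),('bottle',(252,218),.1)]: print(n,onz(d,x,y,z).round(3))
E
```

```text
store caps [[0.5424, 0.365, 0.127], [0.6138, 0.1799, 0.127], [0.4843, 0.1309, 0.127], [0.4105, 0.3143, 0.127]] [0.5128 0.2476 0.127 ] [np.float64(0.1413), np.float64(0.1984), np.float64(0.1385), np.float64(0.1977)]
yaw 0.36447058980393143
0.3752218858903965
stand caps [[0.6295, -0.2454, 0.127], [0.597, -0.3236, 0.127], [0.4486, -0.2605, 0.127], [0.4821, -0.1834, 0.127]] [ 0.5393 -0.2532  0.127 ] [np.float64(0.1599), np.float64(0.0846), np.float64(0.1612), np.float64(0.0841)]
yaw -0.4003264542750956
-0.40261933206410605
thick [0.5212 0.3265 0.176 ]
slim [0.5763 0.1976 0.176 ]
stir [0.5483 0.2607 0.166 ]
redA [0.702 0.24  0.17 ]
redB [0.684 0.155 0.17 ]
redC [0.34 0.27 0.17]
flaskA [0.418 0.011 0.218]
flaskB [0.658 0.01  0.218]
bottle [ 0.526 -0.012  0.1  ]
```

The candidates in the top view are thick tool (138,220), stirrer (160,211), slim tool (181,201) and red look-alikes at (167,162), (195,167) and (156,283). The crop shows the wide grey hub at (138,220), which is thick, and the narrow grey hub at (181,201), which is slim. In the rack frame they measure about (35,71) and (42,-69) mm, which matches the slots. I'll go over the stand for a look, then the rack.

```bash
cat >> h.py <<'E'
def q2R(q):
    from scipy.spatial.transform import Rotation as R
    return R.from_quat([q[1],q[2],q[3],q[0]]).as_matrix()
def to(P,yaw_y=None):
    s=ctrl.read_state();R=q2R(s['eef_rot']);d=R.T@(np.array(P)-s['tcp_pos'])*1000
    t=0
    if yaw_y is not None:
        y=np.arctan2(R[1,1],R[0,1]);t=-((yaw_y-y+np.pi/2)%np.pi-np.pi/2)
    print('shift mm',d.round(1),'turn',round(t,3),'or',round(t-np.sign(t)*np.pi,3),'tcp',s['tcp_pos'].round(4),'t',round(s['clock'],2),'tilt',R[:,2].round(3),'j6',s['joint_pos'][5].round(2))
E
python3 - <<'E'
from h import *
to([.47,-.28,.42],-.4+1.57)
E
```

```text
shift mm [-365.5  217.9 -178.1] turn 0.702 or -2.439 tcp [ 0.1857 -0.5965  0.2416] t 0.2 tilt [-0.     0.001 -1.   ] j6 -0.26
```

Call:
step_arm(
  commands=[-365, 218, -178, 0, 85, -365, 218, -178, 0, 85, -365, 218, -178, 0, 85, -365, 218, -178, 0, 85, -365, 218, -178, 0, 85, -365, 218, -178, 0, 85, -365, 218, -178, 0, 85, -365, 218, -178, 0, 85, -365, 218, -178, 0, 85, -365, 218, -178, 0, 85, -365, 218, -178, 0, 85, -365, 218, -178, 0, 85],
  force=40,
)

```text
clock: 1.2
tcp_pos: [0.4734, -0.2768, 0.4229]
eef_rot: [0.003, -0.153, 0.988, -0.001]
ft_force: [-0.3, -1.3, 0.9]
opening: 0.0849
```

```bash
python3 - <<'E'
from h import *
d=grab('wrist','w1.png')
to([.47,.22,.42],.35)
E
```

```text
shift mm [-148.4  475.1    1.3] turn 1.528 or -1.614 tcp [ 0.472  -0.2778  0.4216] t 1.25 tilt [ 0.003 -0.001 -1.   ] j6 -1.03
```

View pics/w1.png

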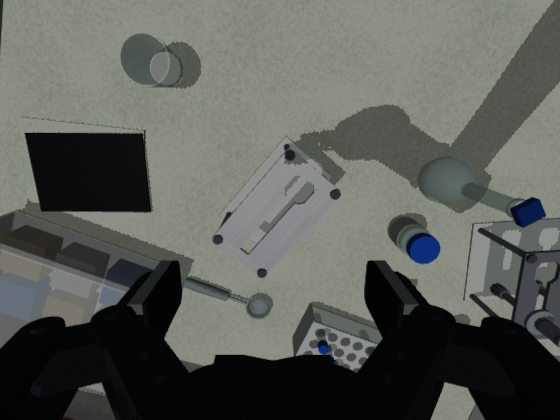

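The wrist view shows the stand plate with its four dark leg caps at (290,155), (336,194), (218,240) and (262,272). I'll measure them, then take the same view of the rack.

```bash
cat >> h.py <<'E'
def caps(d,pts,z=.127,r=9,th=70):
    g=cv2.cvtColor(d['img'],cv2.COLOR_RGB2GRAY);out=[]
    for u,v in pts:
        p=g[v-r:v+r+1,u-r:u+r+1].astype(float);w=np.clip(th-p,0,None)
        yy,xx=np.mgrid[-r:r+1,-r:r+1];w[xx**2+yy**2>r*r]=0
        uu,vv=u+(w*xx).sum()/w.sum(),v+(w*yy).sum()/w.sum()
        out.append(onz(d,uu,vv,z));print(round(uu,1),round(vv,1),out[-1].round(4))
    s=np.array(out);print('mean',s.mean(0).round(4),'sides',[np.linalg.norm(s[i]-s[i-1]).round(4) for i in range(len(s))])
    a=(s[0]+s[1]-s[2]-s[3])[:2];b=(s[0]+s[3]-s[1]-s[2])[:2];print('yaws',np.arctan2(a[1],a[0]),np.arctan2(-b[0],b[1]))
    return s
E
python3 - <<'E'
from h import *
d=ctrl.grab_frame('wrist')
# order: front-left(+x,+y), (+x,-y), (-x,-y), (-x,+y)
caps(d,[(262,272),(218,240),(290,155),(336,194)])
E
```

```text
261.6 273.9 [ 0.627  -0.2463  0.127 ]
217.6 240.5 [ 0.5945 -0.3235  0.127 ]
289.2 155.4 [ 0.4456 -0.2629  0.127 ]
334.8 195.2 [ 0.4787 -0.1846  0.127 ]
mean [ 0.5365 -0.2543  0.127 ] sides [np.float64(0.1606), np.float64(0.0838), np.float64(0.1607), np.float64(0.0851)]
yaws -0.3901994183189858 -0.3992484769899082
```

Call:
step_arm(
  commands=[-148, 475, 0, -1.61, 85, -148, 475, 0, -1.61, 85, -148, 475, 0, -1.61, 85, -148, 475, 0, -1.61, 85, -148, 475, 0, -1.61, 85, -148, 475, 0, -1.61, 85, -148, 475, 0, -1.61, 85, -148, 475, 0, -1.61, 85, -148, 475, 0, -1.61, 85, -148, 475, 0, -1.61, 85, -148, 475, 0, -1.61, 85, -148, 475, 0, -1.61, 85],
)

```text
clock: 2.3
tcp_pos: [0.4691, 0.2181, 0.4197]
eef_rot: [0.001, 0.785, -0.619, -0.0]
ft_force: [1.1, -0.0, -0.4]
opening: 0.0854
```

```bash
python3 - <<'E'
from h import *
d=grab('wrist','w2.png')
to([.47,.22,.42],.35)
E
```

```text
shift mm [ 3.4  0.6 -2.1] turn -0.105 or 3.036 tcp [0.4697 0.2234 0.418 ] t 2.35 tilt [-0.002  0.    -1.   ] j6 -0.51
```

View pics/w2.png

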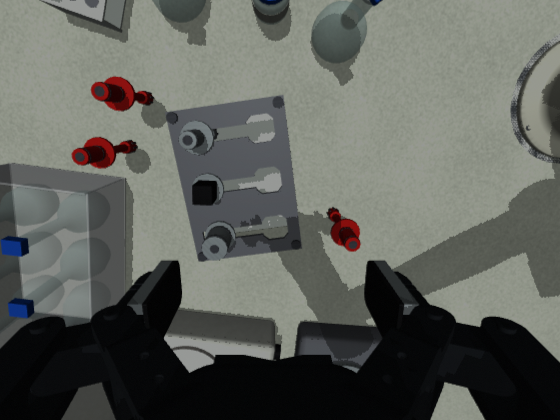

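The view shows rack caps at about (201,254), (173,118), (279,102) and (296,243). The thick hub top is at (215,247), the slim hub top at (189,140) and the stirrer at (204,192).

```bash
python3 - <<'E'
from h import *
d=grab('wrist','w3.png')
im=cv2.imread('pics/w3.png')[85:275,155:315]
cv2.imwrite('pics/w3c.png',cv2.convertScaleAbs(cv2.resize(im,None,fx=3.1,fy=3.1,interpolation=cv2.INTER_CUBIC),alpha=1.6))
to([.47,.22,.42],.35)
E
```

```text
shift mm [ 0.6 -0.4 -2.2] turn -0.113 or 3.028 tcp [0.4694 0.2205 0.4178] t 2.4 tilt [-0.003 -0.002 -1.   ] j6 -0.51
```

View pics/w3c.png

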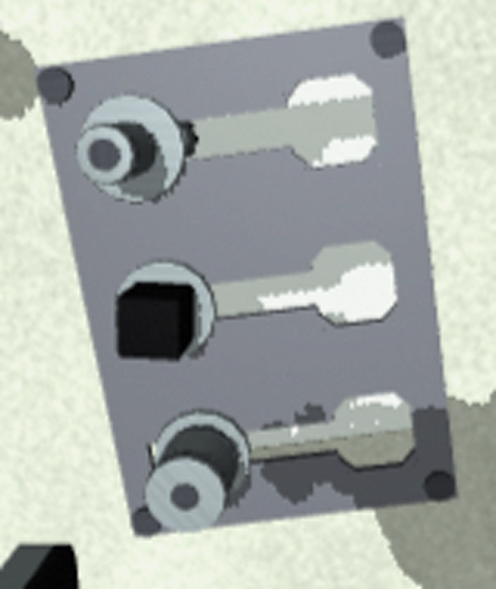

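```bash
python3 - <<'E'
from h import *
d=ctrl.grab_frame('wrist')
c=lambda x,y:(155+x/3.1-.34,85+y/3.1-.34)
s=np.array([onz(d,*c(x,y),.125) for x,y in [(136,537),(38,66),(403,17),(457,497)]])
print('corners',s.round(4).tolist(),s.mean(0).round(4),[np.linalg.norm(s[i]-s[i-1]).round(4) for i in range(4)])
a=(s[0]+s[1]-s[2]-s[3])[:2];b=(s[0]+s[3]-s[1]-s[2])[:2];print(np.arctan2(a[1],a[0]),np.arctan2(-b[0],b[1]))
s3=np.array([onz(d,*c(x,y),.127) for x,y in [(55,86),(387,39),(441,485)]]);print(s3.round(4).tolist(),((s3[0]+s3[2])/2).round(4))
for n,(x,y),z in [('thick',(185,495),.176),('slim',(104,154),.176),('stir',(156,321),.166)]: print(n,onz(d,*c(x,y),z).round(4))
E
```

```text
corners [[0.5436, 0.3715, 0.125], [0.6196, 0.1701, 0.125], [0.4771, 0.1159, 0.125], [0.4002, 0.3158, 0.125]] [0.5101 0.2433 0.125 ] [np.float64(0.1539), np.float64(0.2152), np.float64(0.1525), np.float64(0.2142)]
0.366657006725679 0.36411130146749593
[[0.611, 0.1762, 0.127], [0.4814, 0.1259, 0.127], [0.4094, 0.3109, 0.127]] [0.5102 0.2436 0.127 ]
thick [0.5202 0.3215 0.176 ]
slim [0.5751 0.1932 0.176 ]
stir [0.5465 0.2543 0.166 ]
```

```bash
python3 - <<'E'
from h import *
to([.47,.28,.34],.36+np.pi/2)
E
```

```text
shift mm [-59.9 -15.1  78.3] turn 1.444 or -1.698 tcp [0.4694 0.2184 0.4184] t 2.45 tilt [-0.003 -0.002 -1.   ] j6 -0.52
```

Call:
step_arm(
  commands=[-60, -15, 78, 1.44, 60, -60, -15, 78, 1.44, 60, -60, -15, 78, 1.44, 60, -60, -15, 78, 1.44, 60, -60, -15, 78, 1.44, 60, -60, -15, 78, 1.44, 60, -60, -15, 78, 1.44, 60, -60, -15, 78, 1.44, 60, -60, -15, 78, 1.44, 60, -60, -15, 78, 1.44, 60, -60, -15, 78, 1.44, 60, -60, -15, 78, 1.44, 60],
)

```text
clock: 3.45
tcp_pos: [0.4709, 0.2767, 0.3421]
eef_rot: [-0.0, -0.175, 0.984, -0.0]
ft_force: [-0.2, 0.2, -0.3]
opening: 0.06
```

Call:
step_arm(
  commands=[0, 0, 0, 0, 60, 0, 0, 0, 0, 60, 0, 0, 0, 0, 60, 0, 0, 0, 0, 60],
)

```text
clock: 3.78
tcp_pos: [0.4706, 0.2785, 0.3423]
eef_rot: [-0.0, -0.18, 0.984, -0.0]
ft_force: [-0.2, 0.1, -1.3]
opening: 0.0603
```

```bash
python3 - <<'E'
from h import *
d=grab('wrist','w4.png')
d2=grab('top','t4.png')
to([.47,.28,.34],.36+np.pi/2)
E
```

```text
shift mm [0.1 1.2 2.3] turn 0.002 or -3.14 tcp [0.4705 0.279  0.3423] t 3.88 tilt [-0. -0. -1.] j6 -2.04
```

View pics/w4.png

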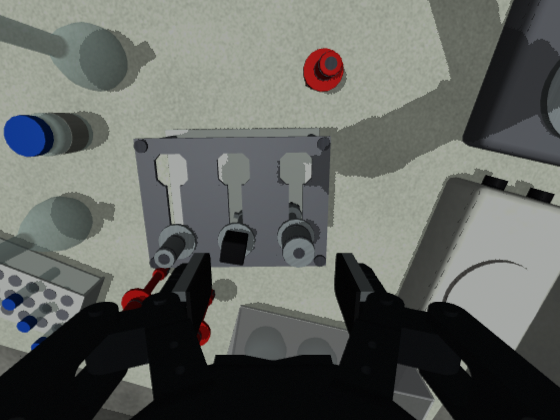

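The view shows caps at (141,146), (324,144) and (320,261), the thick hub top at (298,252) and its wide end at (295,168).

```bash
python3 - <<'E'
from h import *
d=ctrl.grab_frame('wrist')
cv2.imwrite('pics/w5c.png',cv2.convertScaleAbs(cv2.resize(cv2.cvtColor(d['img'],cv2.COLOR_RGB2BGR)[125:280,125:345],None,fx=3.6,fy=3.6,interpolation=cv2.INTER_CUBIC),alpha=1.6))
np.savez('w5.npz',**d)
E
```

```text
(no output)
```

View pics/w5c.png

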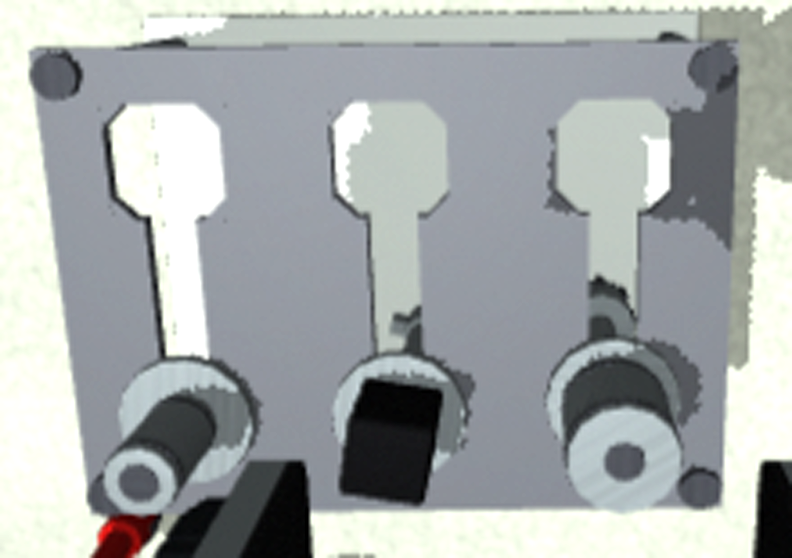

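```bash
python3 - <<'E'
from h import *
d=dict(np.load('w5.npz'))
c=lambda x,y:(125+x/3.6-.36,125+y/3.6-.36)
# order +x+y,+x-y,-x-y,-x+y
s=np.array([onz(d,*c(x,y),.125) for x,y in [(722,508),(92,514),(30,48),(737,40)]])
print('corners',s.round(4).tolist(),s.mean(0).round(4),[np.linalg.norm(s[i]-s[i-1]).round(4) for i in range(4)])
a=(s[0]+s[1]-s[2]-s[3])[:2];b=(s[0]+s[3]-s[1]-s[2])[:2];print(np.arctan2(a[1],a[0]),np.arctan2(-b[0],b[1]))
for n,(x,y),z in [('thick',(624,458),.176),('slim',(139,483),.176),('stir',(383,462),.166),('wideT',(613,154),.125),('wideS',(166,159),.125)]: print(n,onz(d,*c(x,y),z).round(4))
to([.52,.322,.25],.36+np.pi/2)
E
```

```text
corners [[0.5445, 0.3762, 0.125], [0.6228, 0.1762, 0.125], [0.4781, 0.1195, 0.125], [0.4001, 0.3184, 0.125]] [0.5114 0.2476 0.125 ] [np.float64(0.1556), np.float64(0.2148), np.float64(0.1554), np.float64(0.2136)]
0.37703592435178995 0.37340450612398923
thick [0.5193 0.3257 0.176 ]
slim [0.5762 0.1977 0.176 ]
stir [0.5498 0.2617 0.166 ]
wideT [0.4454 0.2963 0.125 ]
wideS [0.4961 0.167  0.125 ]
shift mm [-61.5  22.6  92.3] turn 0.002 or -3.14 tcp [0.4705 0.2791 0.3423] t 3.93 tilt [-0. -0. -1.] j6 -2.04
```

Call:
step_arm(
  commands=[-31, 13, 65, 0, 58, -62, 26, 130, 0, 58, -62, 26, 130, 0, 58, -62, 26, 130, 0, 58, -62, 26, 130, 0, 58, -62, 26, 130, 0, 58, -62, 26, 130, 0, 58],
)

```text
clock: 4.52
tcp_pos: [0.5198, 0.3259, 0.2141]
eef_rot: [0.001, -0.18, 0.984, 0.0]
ft_force: [-0.1, -0.1, 0.3]
opening: 0.0577
```

```bash
python3 - <<'E'
from h import *
d=grab('wrist','w6.png')
to([.5195,.326,.148],.365+np.pi/2)
E
```

```text
shift mm [ 0.5  0.1 66.8] turn -0.003 or 3.139 tcp [0.5198 0.3259 0.2148] t 4.57 tilt [ 0.003  0.002 -1.   ] j6 -2.03
```

View pics/w6.png

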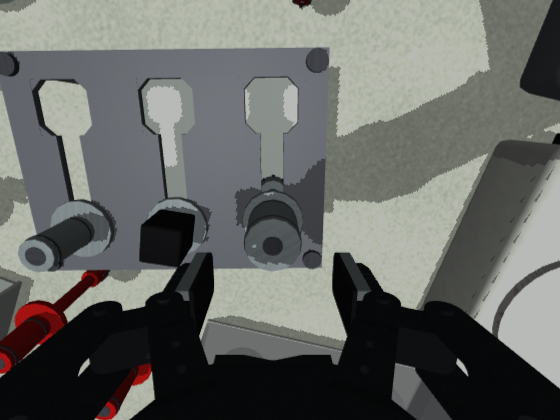

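```bash
python3 - <<'E'
from h import *
d=ctrl.grab_frame('wrist')
print(onz(d,273,245,.176),onz(d,153,245,.166), onz(d,39,253,.176),onz(d,272,106,.125),onz(d,166,106,.125),onz(d,62,107,.125))
E
```

```text
[0.52003691 0.326561   0.176     ] [0.55047955 0.25841702 0.166     ] [0.57386156 0.19905939 0.176     ] [0.44646637 0.297995   0.125     ] [0.47172033 0.23152441 0.125     ] [0.49711804 0.16647273 0.125     ]
```

Call:
step_arm(
  commands=[0, 0, 33, 0, 58, 0, 0, 66, 0, 58, 0, 0, 66, 0, 58, 0, 0, 66, 0, 58],
)

```text
clock: 4.95
tcp_pos: [0.519, 0.325, 0.1469]
eef_rot: [-0.0, -0.18, 0.984, -0.001]
ft_force: [-0.1, -0.4, 0.2]
opening: 0.0578
```

```bash
python3 - <<'E'
from h import *
d=grab('wrist','w7.png')
d=grab('side','s7.png')
to([.5195,.326,.148],.365+np.pi/2)
E
```

```text
shift mm [ 1.2 -0.   1.4] turn -0.002 or 3.139 tcp [0.5206 0.3265 0.1494] t 5.05 tilt [ 0.004  0.003 -1.   ] j6 -2.03
```

View pics/w7.png

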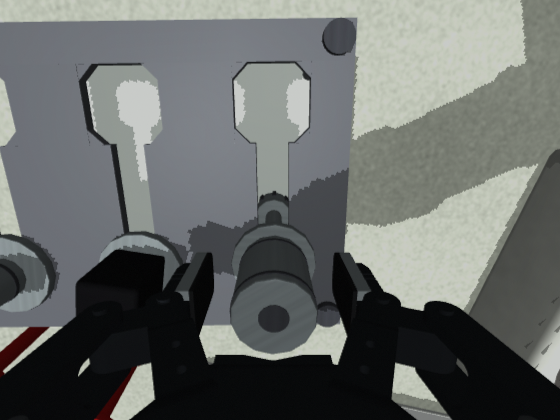

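Hub centred between the pads. Closing.

Call:
step_arm(
  commands=[0, 0, 0, 0, 20, 0, 0, 0, 0, 20, 0, 0, 0, 0, 20, 0, 0, 0, 0, 20, 0, 0, 0, 0, 20, 0, 0, 0, 0, 20],
  force=50,
)

```text
clock: 5.55
tcp_pos: [0.5203, 0.3262, 0.1488]
eef_rot: [0.002, -0.18, 0.984, 0.001]
ft_force: [-1.0, -0.5, 6.9]
opening: 0.0331
```

```bash
python3 - <<'E'
from h import *
d=grab('wrist','w8.png')
s=ctrl.read_state();print(s['ft_force'],s['wrist_torque'],s['opening'])
y=.367
P=s['tcp_pos'];e=np.array([np.cos(y),np.sin(y),0])
to(P-.079*e+[0,0,.0015],y+np.pi/2)
E
```

```text
[-1.78688961 -0.8983428   6.03578761] [-0.10697821  0.30514593  0.04304166] 0.03296617902171361
shift mm [79.  -0.4 -1.8] turn -0.005 or 3.137 tcp [0.5203 0.3262 0.1488] t 5.6 tilt [ 0.003  0.002 -1.   ] j6 -2.03
```

View pics/w8.png

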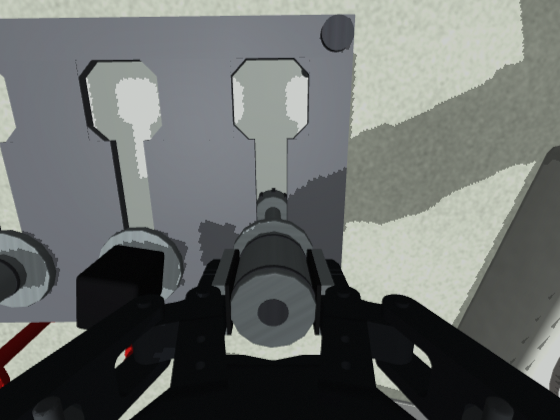

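Call:
step_arm(
  commands=[0, 0, -1, 0, 20, 0, 0, -2, 0, 20, 0, 0, -2, 0, 20, 0, 0, -2, 0, 20],
)

```text
clock: 5.93
tcp_pos: [0.5196, 0.3258, 0.1489]
eef_rot: [0.001, -0.18, 0.984, 0.0]
ft_force: [0.0, -0.4, 2.4]
opening: 0.0331
```

Call:
step_arm(
  commands=[10, 0, -0.5, 0, 20, 20, 0, -0.5, 0, 20, 30, 0, -0.5, 0, 20, 40, 0, -0.5, 0, 20, 50, 0, -0.5, 0, 20, 50, 0, -0.5, 0, 20],
)

```text
clock: 6.43
tcp_pos: [0.4701, 0.3067, 0.1489]
eef_rot: [-0.001, -0.18, 0.984, -0.0]
ft_force: [-3.8, 0.0, 3.7]
opening: 0.0329
```

```bash
python3 - <<'E'
from h import *
d=grab('wrist','w9.png')
s=ctrl.read_state();print(s['ft_force'],s['wrist_torque'],s['opening'])
to([.4465,.298,.152],.367+np.pi/2)
E
```

```text
[-4.02196128  0.49737353  3.91535826] [-0.07845993  1.13895758  0.05460129] 0.03308233185455819
shift mm [25.4  0.2 -3. ] turn -0.005 or 3.137 tcp [0.4703 0.3068 0.1489] t 6.48 tilt [-0.003 -0.002 -1.   ] j6 -2.07
```

View pics/w9.png

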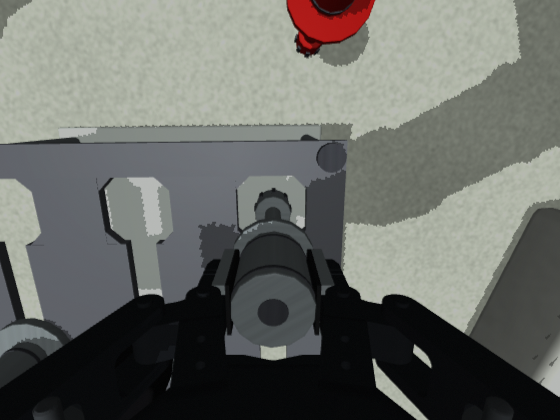

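Call:
step_arm(
  commands=[9, 0, -1, 0, 20, 18, 0, -1, 0, 20, 26, 0, -1, 0, 20, 26, 0, -1, 0, 20, 26, 0, -1, 0, 20],
)

```text
clock: 6.9
tcp_pos: [0.4475, 0.2982, 0.1494]
eef_rot: [-0.001, -0.18, 0.984, -0.0]
ft_force: [0.5, 0.7, -2.6]
opening: 0.033
```

```bash
python3 - <<'E'
from h import *
d=grab('wrist','w10.png')
d=grab('side','s10.png')
s=ctrl.read_state();print(s['ft_force'],s['wrist_torque'],s['opening'])
to([.4465,.298,.152],.367+np.pi/2)
a=cv2.imread('pics/s10.png')[230:420,180:390];cv2.imwrite('pics/s10c.png',cv2.convertScaleAbs(cv2.resize(a,None,fx=3,fy=3),alpha=1.5))
E
```

```text
[-0.05654775 -1.06739158 -2.57260729] [ 0.06158849 -0.00873936  0.03467508] 0.033258255108866
shift mm [ 1.8  0.  -2.4] turn -0.005 or 3.136 tcp [0.4482 0.2986 0.1496] t 7.0 tilt [-0. -0. -1.] j6 -2.1
```

View pics/w10.png

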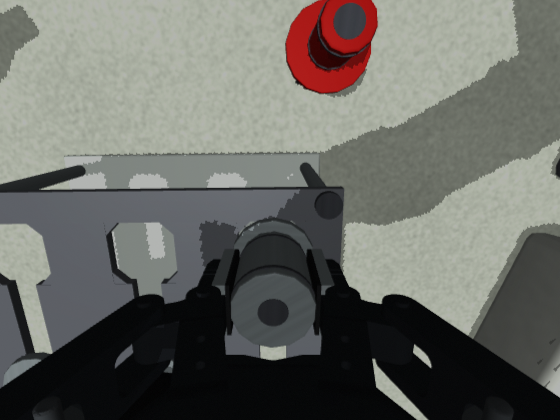

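View pics/s10c.png

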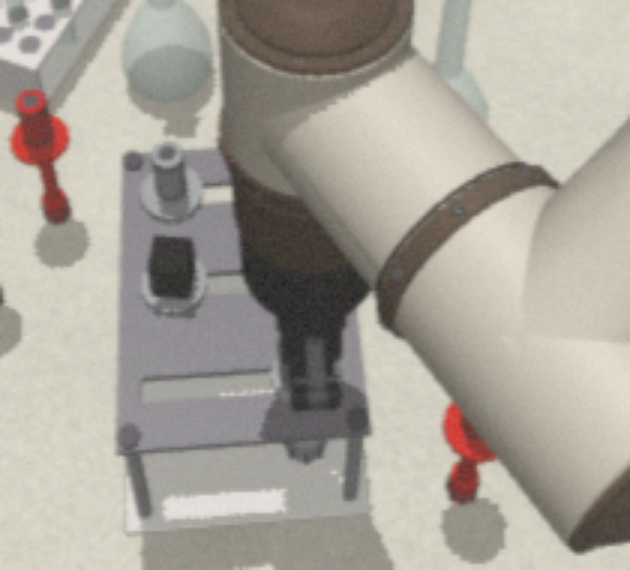

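Call:
step_arm(
  commands=[2, 0, 0, 0, 20, 2, 0, -15, 0, 20, 2, 0, -30, 0, 20, 2, 0, -50, 0, 20, 2, 0, -70, 0, 20, 2, 0, -90, 0, 20, 2, 0, -110, 0, 20, 2, 0, -135, 0, 20, 2, 0, -160, 0, 20, 2, 0, -160, 0, 20, 2, 0, -160, 0, 20],
)

```text
clock: 7.92
tcp_pos: [0.4466, 0.2983, 0.3109]
eef_rot: [0.001, -0.18, 0.984, 0.001]
ft_force: [-0.8, 1.1, -3.6]
opening: 0.0328
```

```bash
python3 - <<'E'
from h import *
d=grab('wrist','w11.png')
s=ctrl.read_state();print(s['ft_force'],s['wrist_torque'],s['opening'])
y=-.397;o=np.array([.538,-.2535,0]);e=np.array([np.cos(y),np.sin(y),0])
print(o-.049*e,o+.069*e)
W=o-.049*e
to([W[0],W[1],.31],y+np.pi/2)
E
```

```text
[-0.89416922 -0.50176587 -2.55260608] [-0.04984486  0.03562681  0.01700059] 0.03297261815303698
[ 0.49281097 -0.23455398  0.        ] [ 0.60163353 -0.28017909  0.        ]
shift mm [ 144.3 -514.5   -0.9] turn 0.758 or -2.383 tcp [0.4459 0.2978 0.3092] t 7.97 tilt [-0.001  0.    -1.   ] j6 -2.1
```

View pics/w11.png

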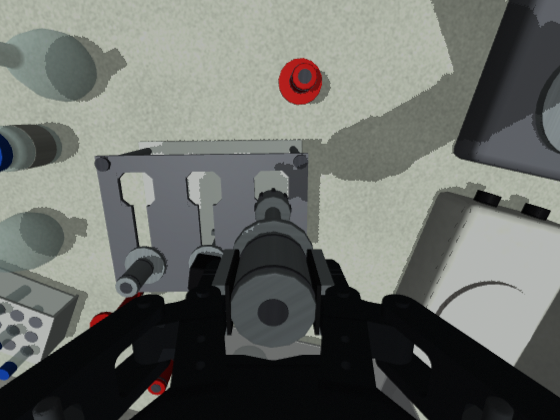

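Call:
step_arm(
  commands=[20, -30, -55, 0.1, 20, 40, -70, -60, 0.2, 20, 60, -110, -60, 0.3, 20, 80, -150, -60, 0.4, 20, 80, -190, -60, 0.5, 20, 100, -230, -60, 0.6, 20, 120, -270, -60, 0.7, 20, 140, -310, -60, 0.758, 20, 160, -350, -60, 0.758, 20, 180, -390, -60, 0.758, 20, 200, -430, -60, 0.758, 20, 200, -460, -60, 0.758, 20],
)

```text
clock: 8.97
tcp_pos: [0.4173, -0.178, 0.3685]
eef_rot: [-0.001, 0.197, 0.98, 0.0]
ft_force: [0.5, 0.6, -2.3]
opening: 0.033
```

```bash
python3 - <<'E'
from h import *
y=-.397;o=np.array([.538,-.2535,0]);e=np.array([np.cos(y),np.sin(y),0])
W=o-.119*e
to([W[0],W[1],.31],y+np.pi/2)
E
```

```text
shift mm [-21.7 -23.   58.4] turn 0.001 or -3.141 tcp [ 0.4173 -0.178   0.3685] t 8.97 tilt [-0.003  0.001 -1.   ] j6 -1.92
```

Call:
step_arm(
  commands=[-22, -23, 58, 0, 20, -22, -23, 58, 0, 20, -22, -23, 58, 0, 20, -22, -23, 58, 0, 20, -22, -23, 58, 0, 20],
)

```text
clock: 9.38
tcp_pos: [0.4312, -0.2059, 0.3121]
eef_rot: [-0.0, 0.197, 0.98, -0.0]
ft_force: [-0.5, 0.7, -0.9]
opening: 0.0329
```

```bash
python3 - <<'E'
from h import *
d=grab('wrist','w12.png');np.savez('w12.npz',**d)
d=grab('top','t12.png');np.savez('t12.npz',**d)
a=cv2.imread('pics/w12.png')[60:300,140:420];cv2.imwrite('pics/w12c.png',cv2.convertScaleAbs(cv2.resize(a,None,fx=2.5,fy=2.5,interpolation=cv2.INTER_CUBIC),alpha=1.3))
y=-.397;o=np.array([.538,-.2535,0]);e=np.array([np.cos(y),np.sin(y),0])
W=o-.119*e
to([W[0],W[1],.31],y+np.pi/2)
E
```

```text
shift mm [ 2.3 -3.2  3.2] turn 0.002 or -3.139 tcp [ 0.4316 -0.2054  0.3132] t 9.48 tilt [ 0.003 -0.001 -1.   ] j6 -1.86
```

View pics/w12c.png

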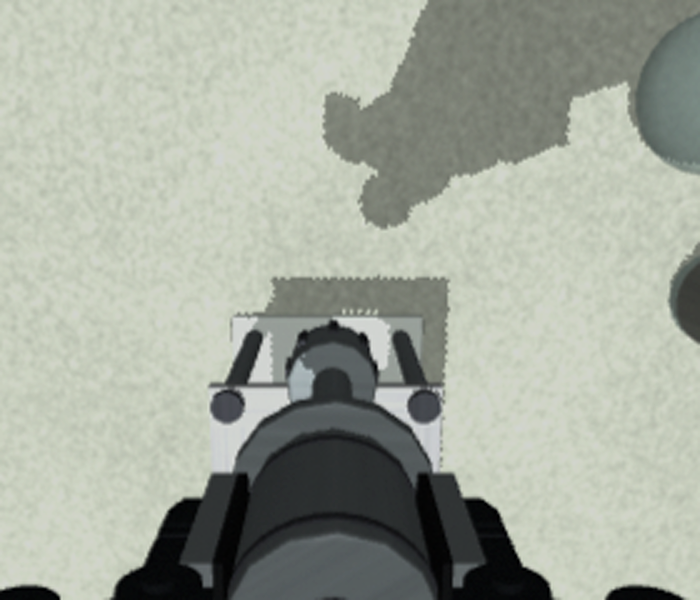

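```bash
python3 - <<'E'
from h import *
d=dict(np.load('w12.npz'))
c=lambda x,y:(140+x/2.5-.3,60+y/2.5-.3)
a=onz(d,*c(227,406),.127);b=onz(d,*c(425,406),.127)
print(a,b,np.linalg.norm(a-b),(a+b)/2,'yaw',np.arctan2((a-b)[0],-(a-b)[1]))
f=onz(d,*c(332,345),.19);print('foot approx',f)
print('stand from caps', (a+b)/2+.0803*np.array([np.cos(-.395),np.sin(-.395),0]))
t=dict(np.load('t12.npz'))
im=cv2.cvtColor(t['img'],cv2.COLOR_RGB2BGR)[160:280,270:390];cv2.imwrite('pics/t12c.png',cv2.convertScaleAbs(cv2.resize(im,None,fx=5,fy=5,interpolation=cv2.INTER_CUBIC),alpha=1.5))
E
```

```text
[ 0.44713895 -0.26166532  0.127     ] [ 0.47964364 -0.18366706  0.127     ] 0.0845001999531984 [ 0.46339129 -0.22266619  0.127     ] yaw -0.3948502182307575
foot approx [ 0.42463528 -0.20366814  0.19      ]
stand from caps [ 0.53750792 -0.25356629  0.127     ]
```

View pics/t12c.png

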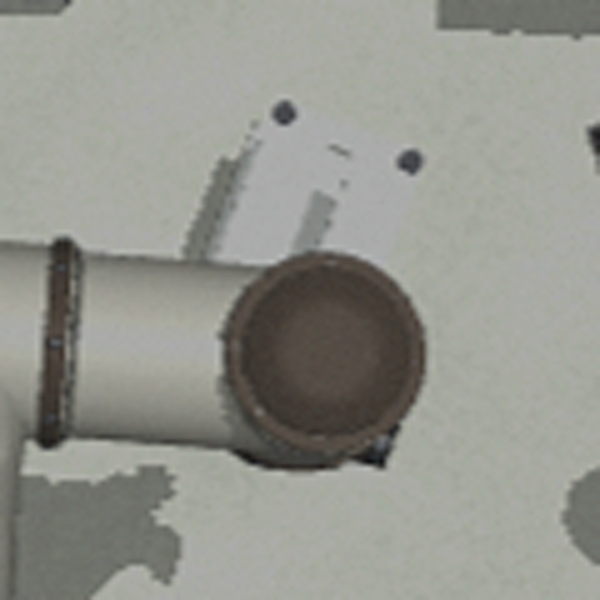

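```bash
cat >> h.py <<'E'
SY=-.396;SO=np.array([.5375,-.2535,0]);SE=np.array([np.cos(SY),np.sin(SY),0]);SN=np.array([-np.sin(SY),np.cos(SY),0])
def stand(x,z,y=0):
    P=SO+x*SE+y*SN; s=ctrl.read_state()
    q=s['tcp_pos']-SO; print('in stand frame x %.4f y %.4f z %.4f'%(q@SE,q@SN,q[2]),'F',s['ft_force'].round(1),'M',s['wrist_torque'].round(2),'op',s['opening'].round(4))
    to([P[0],P[1],z],SY+np.pi/2)
E
python3 -c "
from h import *
stand(-.049,.275)"
```

```text
Traceback (most recent call last):
  File "h.py", line 39, in stand
    q=s['tcp_pos']-SO; print('in stand frame x %.4f y %.4f z %.4f'%(q@SE,q@SN,q[2]),'F',s['ft_force'].round(1),'M',s['wrist_torque'].round(2),'op',s['opening'].round(4))
                                                                                                                                                   ^^^^^^^^^^^^^^^^^^
AttributeError: 'float' object has no attribute 'round'
```

```bash
sed -i "s/s\['opening'\].round(4)/round(float(s['opening']),4)/" h.py
python3 -c "
from h import *
stand(-.049,.275)"
```

```text
in stand frame x -0.1163 y 0.0035 z 0.3132 F [-0.4 -0.9 -2.4] M [0.03 0.   0.01] op 0.0333
shift mm [-67.2  -3.6  38.4] turn 0.001 or -3.14 tcp [ 0.4316 -0.2054  0.3132] t 9.48 tilt [ 0.003 -0.001 -1.   ] j6 -1.86
```

Call:
step_arm(
  commands=[-34, -4, 10, 0, 20, -67, -4, 38, 0, 20, -67, -4, 38, 0, 20, -67, -4, 38, 0, 20, -67, -4, 38, 0, 20, -67, -4, 38, 0, 20],
)

```text
clock: 9.98
tcp_pos: [0.4914, -0.2351, 0.2758]
eef_rot: [0.002, 0.196, 0.981, -0.0]
ft_force: [0.3, 0.2, -1.6]
opening: 0.0328
```

```bash
python3 - <<'E'
from h import *
d=grab('wrist','w13.png')
d=grab('side','s13.png')
stand(-.049,.275)
a=cv2.imread('pics/w13.png')[180:420,150:390]
b=cv2.imread('pics/s13.png')[110:230,240:360]
cv2.imwrite('pics/c13.png',cv2.convertScaleAbs(cv2.hconcat([cv2.resize(a,(400,400),interpolation=cv2.INTER_CUBIC),cv2.resize(b,(400,400),interpolation=cv2.INTER_CUBIC)]),alpha=1.4))
E
```

```text
in stand frame x -0.0499 y -0.0010 z 0.2760 F [-0.3 -0.9 -2.4] M [-0.01  0.01  0.03] op 0.0328
shift mm [-0.9  1.   1. ] turn 0.001 or -3.141 tcp [ 0.4911 -0.2352  0.276 ] t 10.08 tilt [ 0.004 -0.001 -1.   ] j6 -1.82
```

View pics/c13.png

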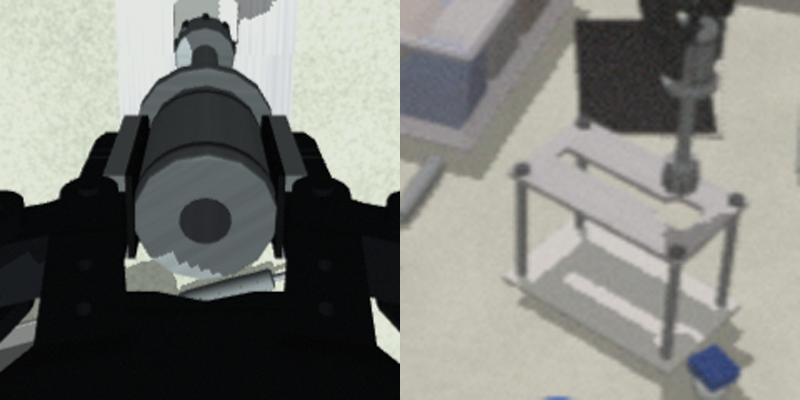

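Call:
step_arm(
  commands=[-1, 0.5, 8, 0, 20, -1, 0.5, 16, 0, 20, -1, 0.5, 24, 0, 20, -1, 0.5, 32, 0, 20, -1, 0.5, 40, 0, 20, -1, 0.5, 40, 0, 20],
)

```text
clock: 10.58
tcp_pos: [0.491, -0.2351, 0.2312]
eef_rot: [-0.002, 0.197, 0.98, 0.0]
ft_force: [-0.6, 1.1, -2.3]
opening: 0.0328
```

```bash
python3 - <<'E'
from h import *
d=grab('wrist','w14.png')
d=grab('side','s14.png')
stand(-.049,.150)
a=cv2.imread('pics/w14.png')[180:420,150:390]
b=cv2.imread('pics/s14.png')[110:230,240:360]
cv2.imwrite('pics/c14.png',cv2.convertScaleAbs(cv2.hconcat([cv2.resize(a,(400,400),interpolation=cv2.INTER_CUBIC),cv2.resize(b,(400,400),interpolation=cv2.INTER_CUBIC)]),alpha=1.4))
E
```

```text
in stand frame x -0.0488 y -0.0009 z 0.2332 F [-0.2 -0.1 -0.8] M [-0.04  0.01  0.04] op 0.033
shift mm [ 0.1  1.  83.2] turn -0.0 or 3.141 tcp [ 0.4922 -0.2355  0.2332] t 10.68 tilt [-0.001 -0.    -1.   ] j6 -1.82
```

View pics/c14.png

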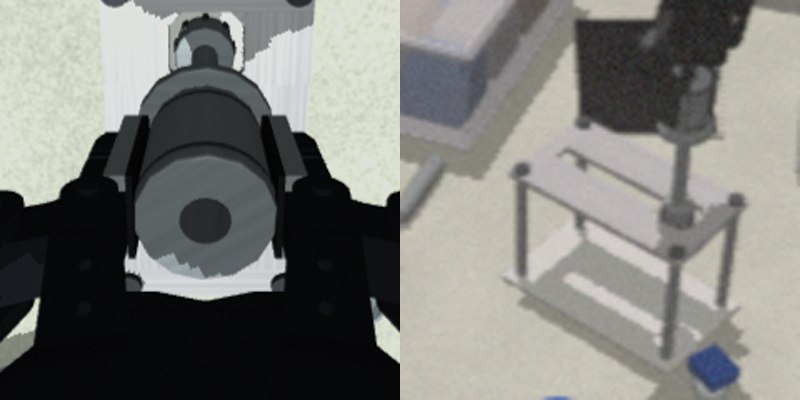

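Call:
step_arm(
  commands=[0, 0, 10, 0, 20, 0, 0, 20, 0, 20, 0, 0, 30, 0, 20, 0, 0, 40, 0, 20, 0, 0, 50, 0, 20, 0, 0, 60, 0, 20, 0, 0, 70, 0, 20, 0, 0, 76, 0, 20, 0, 0, 78, 0, 20, 0, 0, 78, 0, 20, 0, 0, 78, 0, 20],
)

```text
clock: 11.6
tcp_pos: [0.4927, -0.2356, 0.1561]
eef_rot: [0.0, 0.197, 0.98, -0.0]
ft_force: [-0.5, 1.1, -2.4]
opening: 0.0327
```

```bash
python3 - <<'E'
from h import *
d=grab('wrist','w15.png')
d=grab('side','s15.png')
stand(-.049,.150)
a=cv2.imread('pics/w15.png')[100:340,150:390]
b=cv2.imread('pics/s15.png')[110:230,240:360]
cv2.imwrite('pics/c15.png',cv2.convertScaleAbs(cv2.hconcat([cv2.resize(a,(400,400),interpolation=cv2.INTER_CUBIC),cv2.resize(b,(400,400),interpolation=cv2.INTER_CUBIC)]),alpha=1.4))
E
```

```text
in stand frame x -0.0482 y -0.0007 z 0.1565 F [ 0.3 -0.3 -1.8] M [-0.07 -0.02  0.03] op 0.0331
shift mm [0.8 0.7 6.5] turn -0.0 or 3.142 tcp [ 0.4928 -0.2356  0.1565] t 11.7 tilt [ 0.001 -0.    -1.   ] j6 -1.82
```

View pics/c15.png

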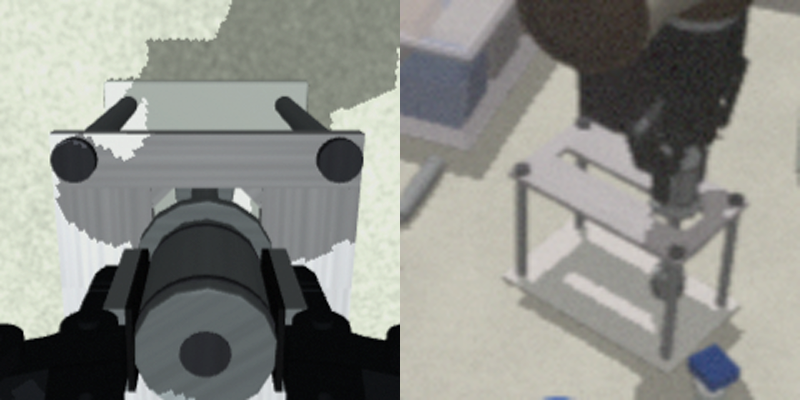

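Call:
step_arm(
  commands=[0, 0.5, 4, 0, 20, -10, 0.5, 4, 0, 20, -20, 0.5, 4, 0, 20, -30, 0.5, 4, 0, 20, -40, 0.5, 4, 0, 20, -50, 0.5, 4, 0, 20, -60, 0.5, 4, 0, 20, -60, 0.5, 4, 0, 20],
)

```text
clock: 12.37
tcp_pos: [0.5504, -0.2592, 0.1515]
eef_rot: [0.001, 0.197, 0.98, -0.0]
ft_force: [0.0, 0.0, -2.7]
opening: 0.0327
```

```bash
python3 - <<'E'
from h import *
d=grab('wrist','w16.png')
d=grab('side','s16.png')
stand(.069,.150)
a=cv2.imread('pics/w16.png')[100:340,150:390]
b=cv2.imread('pics/s16.png')[110:230,240:360]
cv2.imwrite('pics/c16.png',cv2.convertScaleAbs(cv2.hconcat([cv2.resize(a,(400,400),interpolation=cv2.INTER_CUBIC),cv2.resize(b,(400,400),interpolation=cv2.INTER_CUBIC)]),alpha=1.4))
E
```

```text
in stand frame x 0.0117 y -0.0003 z 0.1512 F [-0.8  0.6 -2.3] M [ 0.01  0.04 -0.02] op 0.0328
shift mm [-57.3   0.3   1.2] turn -0.001 or 3.141 tcp [ 0.5481 -0.2583  0.1512] t 12.47 tilt [-0.001  0.    -1.   ] j6 -1.79
```

View pics/c16.png

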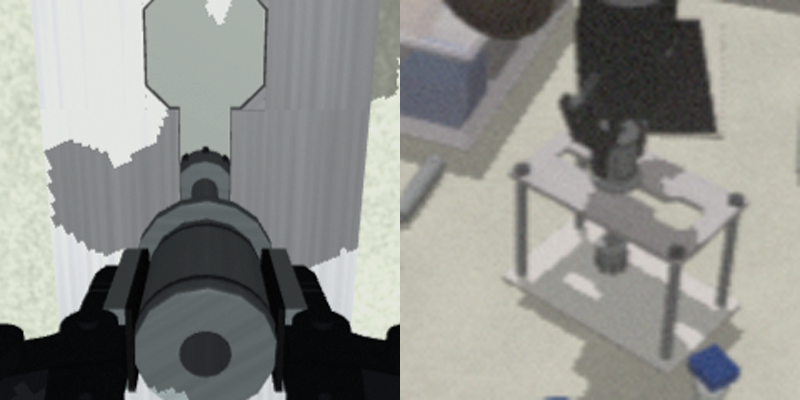

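Call:
step_arm(
  commands=[-10, 0, 0, 0, 20, -20, 0, 0, 0, 20, -30, 0, 0, 0, 20, -40, 0, 0, 0, 20, -47, 0, 0, 0, 20, -51, 0, 0, 0, 20, -54, 0, 0, 0, 20, -56, 0, 0, 0, 20, -56, 0, 0, 0, 20],
)

```text
clock: 13.22
tcp_pos: [0.5984, -0.2794, 0.1515]
eef_rot: [-0.002, 0.197, 0.98, 0.0]
ft_force: [-3.0, 0.3, -2.3]
opening: 0.0325
```

```bash
python3 - <<'E'
from h import *
d=grab('wrist','w17.png')
d=grab('side','s17.png')
stand(.069,.149)
a=cv2.imread('pics/w17.png')[100:340,150:390]
b=cv2.imread('pics/s17.png')[110:230,240:360]
cv2.imwrite('pics/c17.png',cv2.convertScaleAbs(cv2.hconcat([cv2.resize(a,(400,400),interpolation=cv2.INTER_CUBIC),cv2.resize(b,(400,400),interpolation=cv2.INTER_CUBIC)]),alpha=1.4))
E
```

```text
in stand frame x 0.0662 y -0.0003 z 0.1515 F [-3.2  0.1 -2.3] M [ 0.4   0.78 -0.03] op 0.033
shift mm [-2.8  0.4  2.5] turn -0.0 or 3.141 tcp [ 0.5984 -0.2793  0.1515] t 13.32 tilt [-0.002  0.001 -1.   ] j6 -1.77
```

View pics/c17.png

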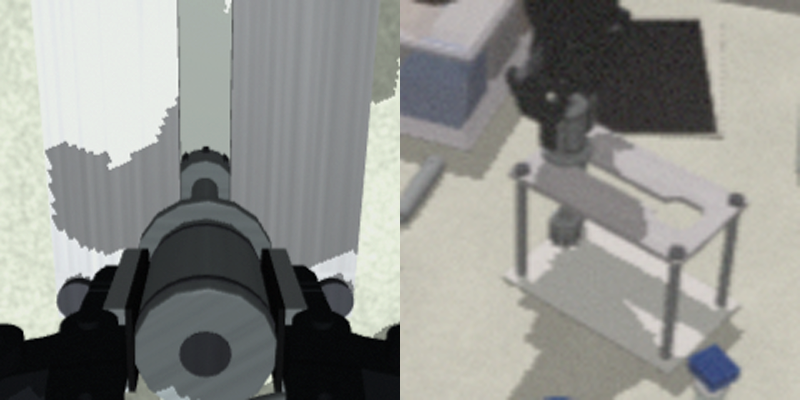

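Contact at the blind end (-3 N along the slot). I'll lower the collar onto the plate, then release.

Call:
step_arm(
  commands=[0.5, 0, 1, 0, 20, 0.5, 0, 2, 0, 20, 0.5, 0, 2.5, 0, 20, 0.5, 0, 2.5, 0, 20],
)

```text
clock: 13.65
tcp_pos: [0.5984, -0.2794, 0.1492]
eef_rot: [-0.001, 0.197, 0.98, 0.0]
ft_force: [-3.8, 1.0, -0.7]
opening: 0.0326
```

Call:
step_arm(
  commands=[0.5, 0, 0.7, 0, 20, 0.5, 0, 0.7, 0, 20, 0.5, 0, 0.7, 0, 33, 0.5, 0, 0.7, 0, 36, 0.5, 0, 0.7, 0, 40, 0.5, 0, 0.7, 0, 50, 0.5, 0, 0.7, 0, 60, 0.5, 0, 0.7, 0, 60],
)

```text
clock: 14.32
tcp_pos: [0.5992, -0.2795, 0.1488]
eef_rot: [0.001, 0.197, 0.98, -0.0]
ft_force: [0.0, -0.4, -0.0]
opening: 0.0601
```

```bash
python3 - <<'E'
from h import *
d=grab('wrist','w18.png')
d=grab('side','s18.png')
stand(.069,.149)
a=cv2.imread('pics/w18.png')[100:340,150:390]
b=cv2.imread('pics/s18.png')[110:230,240:360]
cv2.imwrite('pics/c18.png',cv2.convertScaleAbs(cv2.hconcat([cv2.resize(a,(400,400),interpolation=cv2.INTER_CUBIC),cv2.resize(b,(400,400),interpolation=cv2.INTER_CUBIC)]),alpha=1.4))
E
```

```text
in stand frame x 0.0667 y -0.0002 z 0.1487 F [ 0.1 -0.6 -0.4] M [-0.03  0.03  0.02] op 0.0598
shift mm [-2.3  0.2 -0.3] turn -0.0 or 3.141 tcp [ 0.5989 -0.2794  0.1487] t 14.42 tilt [ 0.001 -0.    -1.   ] j6 -1.77
```

View pics/c18.png

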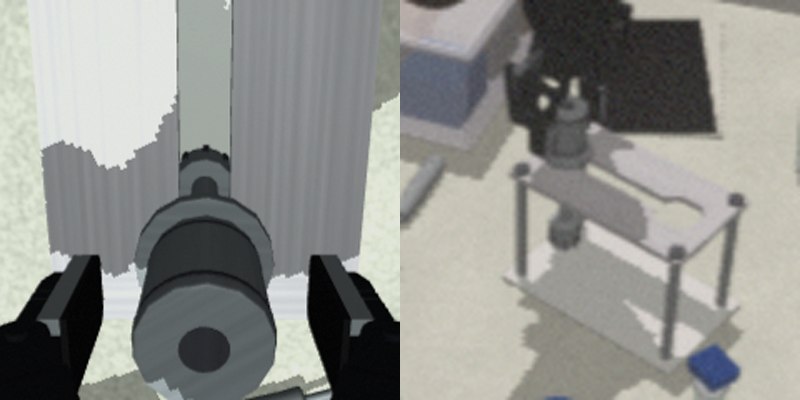

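Call:
step_arm(
  commands=[0, 0, -15, 0, 60, 0, 0, -40, 0, 60, 0, 0, -80, 0, 60, 0, 0, -120, 0, 60, 0, 0, -160, 0, 60, 0, 0, -190, 0, 60, 0, 0, -190, 0, 60],
)

```text
clock: 15.0
tcp_pos: [0.6008, -0.2808, 0.348]
eef_rot: [0.008, 0.197, 0.98, -0.002]
ft_force: [-0.1, -0.7, 1.5]
opening: 0.0596
```

```bash
python3 - <<'E'
from h import *
d=grab('side','s19.png')
to([.56,.195,.30],.367+np.pi/2)
b=cv2.imread('pics/s19.png')[110:230,240:360]
cv2.imwrite('pics/c19.png',cv2.convertScaleAbs(cv2.resize(b,(480,480),interpolation=cv2.INTER_CUBIC),alpha=1.4))
E
```

```text
shift mm [220.5 422.8  42. ] turn -0.763 or 2.379 tcp [ 0.5999 -0.28    0.3438] t 15.05 tilt [ 0.01  -0.003 -1.   ] j6 -1.77
```

View pics/c19.png

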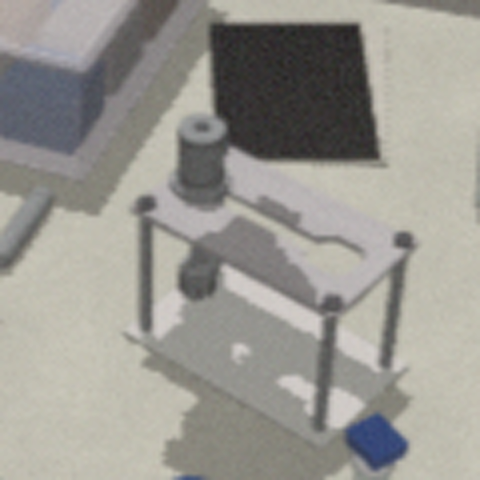

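The thick tool hangs upright at the blind end. Now the slim tool.

Call:
step_arm(
  commands=[20, 40, 0, -0.12, 60, 40, 80, 0, -0.24, 60, 60, 118, 0, -0.36, 60, 80, 155, 0, -0.48, 60, 100, 193, 0, -0.6, 60, 120, 230, 0, -0.72, 60, 140, 268, 0, -0.763, 60, 160, 306, 0, -0.763, 60, 180, 344, 0, -0.763, 60, 200, 382, 0, -0.763, 60, 220, 423, 10, -0.763, 60, 220, 423, 40, -0.763, 60],
)

```text
clock: 16.05
tcp_pos: [0.5607, 0.2008, 0.3027]
eef_rot: [0.006, -0.184, 0.983, 0.002]
ft_force: [1.9, -0.7, 0.7]
opening: 0.0598
```

Call:
step_arm(
  commands=[0, 0, 0, 0, 60, 0, 0, 0, 0, 60, 0, 0, 0, 0, 60, 0, 0, 0, 0, 60],
)

```text
clock: 16.38
tcp_pos: [0.5596, 0.1949, 0.2998]
eef_rot: [0.001, -0.182, 0.983, 0.0]
ft_force: [-0.3, -0.9, 0.2]
opening: 0.06
```

```bash
python3 - <<'E'
from h import *
d=grab('wrist','w20.png');np.savez('w20.npz',**d)
t=grab('top','t20.png');np.savez('t20.npz',**t)
to([.5757,.198,.22],.367+np.pi/2)
b=cv2.imread('pics/t20.png')[170:280,270:380]
cv2.imwrite('pics/c20.png',cv2.convertScaleAbs(cv2.resize(b,(550,550),interpolation=cv2.INTER_CUBIC),alpha=1.4))
E
```

```text
shift mm [-16.   -2.8  80.1] turn -0.002 or 3.14 tcp [0.5596 0.1948 0.3   ] t 16.48 tilt [ 0.002  0.001 -1.   ] j6 -1.81
```

View pics/w20.png

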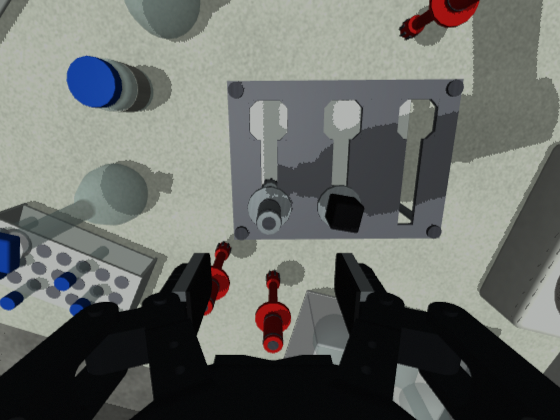

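View pics/c20.png

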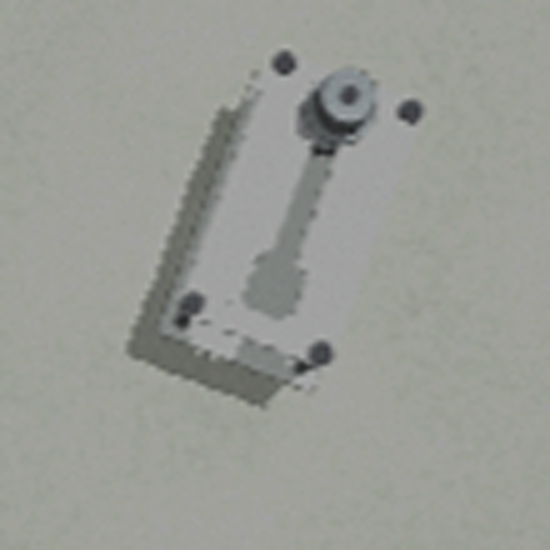

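```bash
python3 - <<'E'
from h import *
d=dict(np.load('w20.npz'));t=dict(np.load('t20.npz'))
P=onz(d,268,222,.176);print('slim',P, 'wide',onz(d,268,119,.125),'wide2',onz(d,342,118,.125),'stir',onz(d,347,212,.166))
q=onz(t,339.5,188.2,.176)-SO;print('thick in stand',q@SE,q@SN)
to([P[0],P[1],.21],.367+np.pi/2)
E
```

```text
slim [0.57531115 0.19688483 0.176     ] wide [0.49633613 0.16617946 0.125     ] wide2 [0.47059693 0.23073914 0.125     ] stir [0.54475727 0.25998754 0.166     ]
thick in stand 0.06851486959095374 0.0005722876551740773
shift mm [-15.2  -3.7  90.1] turn -0.002 or 3.14 tcp [0.5596 0.1948 0.3   ] t 16.48 tilt [ 0.002  0.001 -1.   ] j6 -1.81
```

Call:
step_arm(
  commands=[-8, -2, 40, 0, 50, -15.5, -3.5, 80, 0, 50, -15.5, -3.5, 90, 0, 50, -15.5, -3.5, 90, 0, 50, -15.5, -3.5, 90, 0, 50],
)

```text
clock: 16.9
tcp_pos: [0.5754, 0.1976, 0.21]
eef_rot: [0.001, -0.182, 0.983, -0.0]
ft_force: [0.1, 0.3, 1.2]
opening: 0.0501
```

```bash
python3 - <<'E'
from h import *
d=grab('wrist','w21.png');np.savez('w21.npz',**d)
to([.5755,.1972,.149],.367+np.pi/2)
E
```

```text
shift mm [ 1.  -0.7 62.3] turn -0.0 or 3.141 tcp [0.5759 0.1981 0.2113] t 16.95 tilt [ 0.004  0.001 -1.   ] j6 -1.8
```

View pics/w21.png

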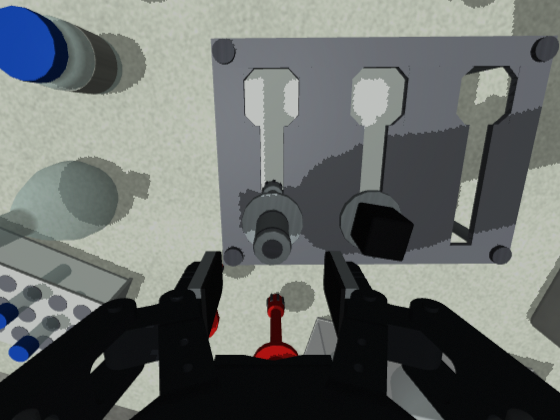

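Call:
step_arm(
  commands=[0, 0, 31, 0, 50, 0, 0, 62, 0, 50, 0, 0, 62, 0, 50, 0, 0, 62, 0, 50, 0, 0, 62, 0, 50],
)

```text
clock: 17.37
tcp_pos: [0.5764, 0.1989, 0.1499]
eef_rot: [0.003, -0.183, 0.983, 0.0]
ft_force: [0.9, -0.3, -0.0]
opening: 0.0498
```

Call:
step_arm(
  commands=[0, 0, 0, 0, 8, 0, 0, 0, 0, 8, 0, 0, 0, 0, 8, 0, 0, 0, 0, 8, 0, 0, 0, 0, 8, 0, 0, 0, 0, 8],
  force=50,
)

```text
clock: 17.87
tcp_pos: [0.5757, 0.1984, 0.149]
eef_rot: [0.002, -0.183, 0.983, 0.0]
ft_force: [-1.1, 0.5, 6.0]
opening: 0.0205
```

```bash
python3 - <<'E'
from h import *
d=grab('wrist','w22.png')
s=ctrl.read_state();print(s['ft_force'],s['wrist_torque'],s['opening'])
to([.4964,.1663,.149],.367+np.pi/2)
E
```

```text
[-1.62433848 -1.0205288   6.61705898] [-0.05100318  0.27517457 -0.04004632] 0.020925891682105804
shift mm [85.6 -1.5 -0.3] turn 0.0 or -3.141 tcp [0.5758 0.1984 0.1491] t 17.92 tilt [ 0.004  0.001 -1.   ] j6 -1.8
```

View pics/w22.png

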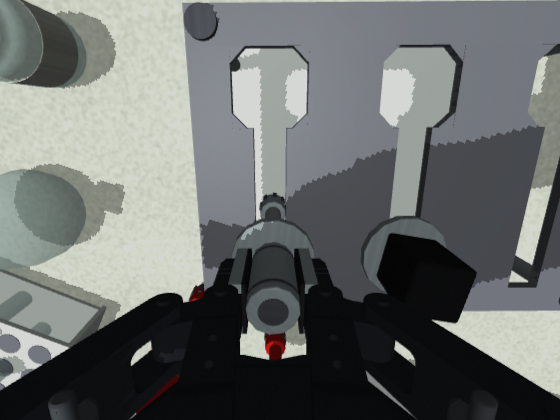

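Call:
step_arm(
  commands=[0, 0, -1.5, 0, 8, 0, 0, -2.5, 0, 8, 0, 0, -2.5, 0, 8, 10, 0, -2.5, 0, 8, 20, 0, -2.5, 0, 8, 30, -0.5, -2.5, 0, 8, 40, -0.5, -2.5, 0, 8, 50, -0.5, -2.5, 0, 8, 58, -0.5, -2.5, 0, 8, 58, -0.5, -2.5, 0, 8],
)

```text
clock: 18.75
tcp_pos: [0.5188, 0.176, 0.1491]
eef_rot: [-0.001, -0.182, 0.983, -0.0]
ft_force: [-0.5, -0.7, -0.9]
opening: 0.021
```

```bash
python3 - <<'E'
from h import *
d=grab('wrist','w23.png')
s=ctrl.read_state();print(s['ft_force'],s['wrist_torque'],s['opening'])
to([.4964,.1663,.152],.367+np.pi/2)
E
```

```text
[-1.57908577 -0.78881103 -0.23172928] [-0.15371282  0.52237393  0.00401192] 0.020551496603252704
shift mm [24.9 -0.9 -2.8] turn -0.0 or 3.142 tcp [0.5193 0.1761 0.1491] t 18.8 tilt [-0.002 -0.001 -1.   ] j6 -1.83
```

View pics/w23.png

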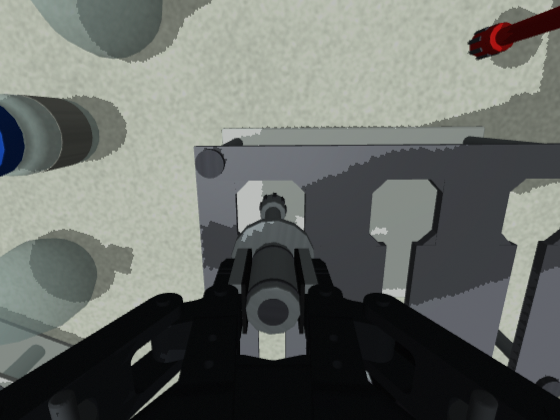

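Call:
step_arm(
  commands=[9, -0.5, -1, 0, 8, 18, -0.5, -1, 0, 8, 26, -0.5, -1, 0, 8, 27, -0.5, -1, 0, 8, 27, -0.5, -1, 0, 8, 27, -0.5, -1, 0, 8],
)

```text
clock: 19.3
tcp_pos: [0.4958, 0.1667, 0.1502]
eef_rot: [0.0, -0.182, 0.983, 0.0]
ft_force: [-0.7, -0.0, -2.9]
opening: 0.021
```

```bash
python3 - <<'E'
from h import *
d=grab('wrist','w24.png')
s=ctrl.read_state();print(s['ft_force'],s['wrist_torque'],s['opening'])
to([.4964,.1663,.152],.367+np.pi/2)
E
```

```text
[ 0.20704488  0.63106497 -3.0800046 ] [-0.0190873   0.03896949  0.02639148] 0.020528193697874578
shift mm [-0.3 -0.6 -1.8] turn -0.0 or 3.142 tcp [0.4959 0.1668 0.1502] t 19.35 tilt [ 0.001  0.    -1.   ] j6 -1.84
```

View pics/w24.png

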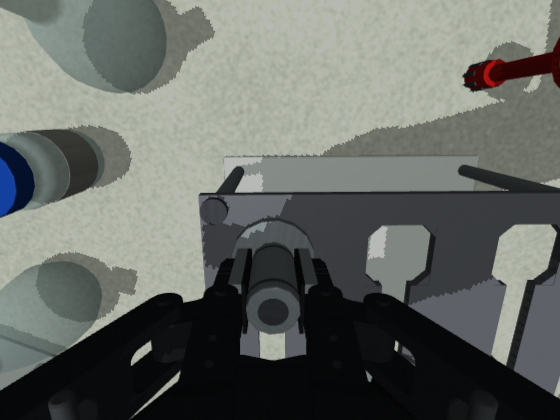

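Call:
step_arm(
  commands=[0, -0.5, -10, 0, 8, 0, -0.5, -20, 0, 8, 0, -0.5, -40, 0, 8, 0, -0.5, -60, 0, 8, 0, -0.5, -85, 0, 8, 0, -0.5, -110, 0, 8, 0, -0.5, -140, 0, 8, 0, -0.5, -170, 0, 8, 0, -0.5, -200, 0, 8, 0, -0.5, -225, 0, 8, 0, -0.5, -225, 0, 8, 0, -0.5, -225, 0, 8],
)

```text
clock: 20.35
tcp_pos: [0.4961, 0.1664, 0.3777]
eef_rot: [0.002, -0.182, 0.983, 0.001]
ft_force: [-0.1, 0.4, -2.0]
opening: 0.0208
```

```bash
python3 - <<'E'
from h import *
d=grab('wrist','w25.png')
stand(-.049,.375)
E
```

```text
in stand frame x -0.2006 y 0.3710 z 0.3757 F [-0.1 -1.1 -2.8] M [ 0.04 -0.02  0.05] op 0.0208
shift mm [ 1.466e+02 -3.730e+02  1.000e-01] turn 0.763 or -2.379 tcp [0.4955 0.1662 0.3757] t 20.4 tilt [ 0.001  0.001 -1.   ] j6 -1.84
```

View pics/w25.png

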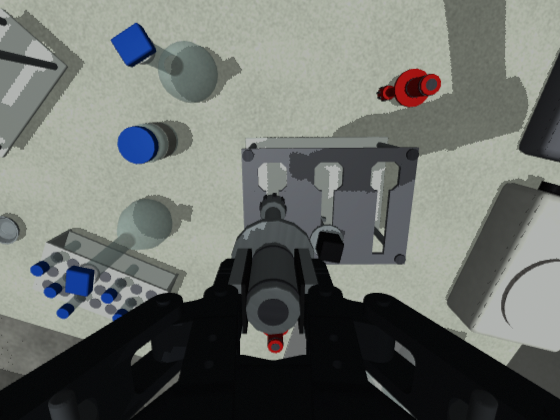

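Call:
step_arm(
  commands=[14, -36, 0, 0.1, 8, 28, -72, 0, 0.2, 8, 42, -108, 0, 0.3, 8, 56, -144, 0, 0.4, 8, 70, -180, 0, 0.5, 8, 84, -216, 0, 0.6, 8, 98, -252, 0, 0.7, 8, 112, -288, 0, 0.763, 8, 126, -324, 0, 0.763, 8, 140, -358, 0, 0.763, 8, 147, -373, 0, 0.763, 8, 147, -373, 0, 0.763, 8],
)

```text
clock: 21.4
tcp_pos: [0.4913, -0.2377, 0.3728]
eef_rot: [-0.002, 0.199, 0.98, -0.0]
ft_force: [0.2, 0.2, -2.4]
opening: 0.0211
```

Call:
step_arm(
  commands=[0, 0, 30, 0, 8, 0, 0, 60, 0, 8, 0, 0, 95, 0, 8, 0, 0, 95, 0, 8, 0, 0, 95, 0, 8, 0, 0, 95, 0, 8],
)

```text
clock: 21.9
tcp_pos: [0.4934, -0.2349, 0.2819]
eef_rot: [0.001, 0.196, 0.981, -0.001]
ft_force: [1.1, -0.8, -1.3]
opening: 0.0208
```

```bash
python3 - <<'E'
from h import *
d=grab('wrist','w26.png')
d=grab('side','s26.png')
stand(-.049,.235)
a=cv2.imread('pics/w26.png')[150:390,150:390]
b=cv2.imread('pics/s26.png')[110:230,240:360]
cv2.imwrite('pics/c26.png',cv2.convertScaleAbs(cv2.hconcat([cv2.resize(a,(400,400),interpolation=cv2.INTER_CUBIC),cv2.resize(b,(400,400),interpolation=cv2.INTER_CUBIC)]),alpha=1.4))
E
```

```text
in stand frame x -0.0475 y 0.0003 z 0.2828 F [-0.4  1.  -3. ] M [0.01 0.04 0.05] op 0.0209
shift mm [ 1.7 -0.3 47.8] turn 0.001 or -3.141 tcp [ 0.4938 -0.2349  0.2828] t 22.0 tilt [ 0.005 -0.002 -1.   ] j6 -1.82
```

View pics/c26.png

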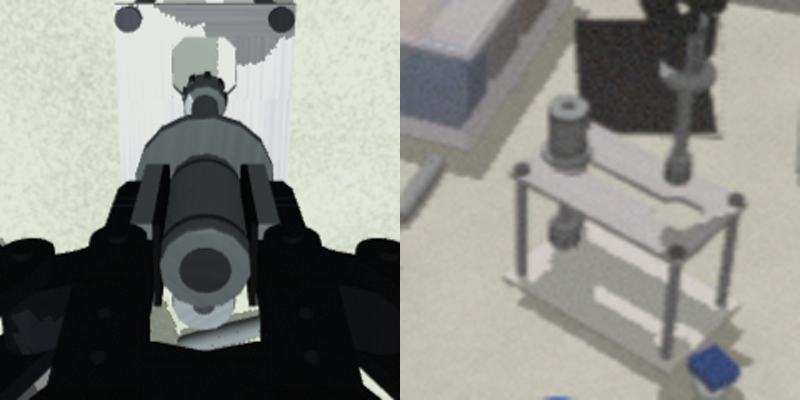

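Call:
step_arm(
  commands=[2, 0, 8, 0, 8, 2, 0, 16, 0, 8, 2, 0, 24, 0, 8, 2, 0, 32, 0, 8, 2, 0, 40, 0, 8, 2, 0, 48, 0, 8, 2, 0, 48, 0, 8],
)

```text
clock: 22.58
tcp_pos: [0.4893, -0.2336, 0.2296]
eef_rot: [-0.002, 0.197, 0.98, 0.0]
ft_force: [-0.3, -0.2, -2.5]
opening: 0.0207
```

```bash
python3 - <<'E'
from h import *
d=grab('wrist','w27.png')
d=grab('side','s27.png')
stand(-.049,.155)
a=cv2.imread('pics/w27.png')[150:390,150:390]
b=cv2.imread('pics/s27.png')[110:230,240:360]
cv2.imwrite('pics/c27.png',cv2.convertScaleAbs(cv2.hconcat([cv2.resize(a,(400,400),interpolation=cv2.INTER_CUBIC),cv2.resize(b,(400,400),interpolation=cv2.INTER_CUBIC)]),alpha=1.4))
E
```

```text
in stand frame x -0.0509 y -0.0002 z 0.2316 F [ 1.  -0.2 -1.9] M [0.01 0.01 0.01] op 0.0212
shift mm [-2.   0.3 76.6] turn -0.0 or 3.141 tcp [ 0.4904 -0.234   0.2316] t 22.68 tilt [-0.001 -0.    -1.   ] j6 -1.82
```

View pics/c27.png

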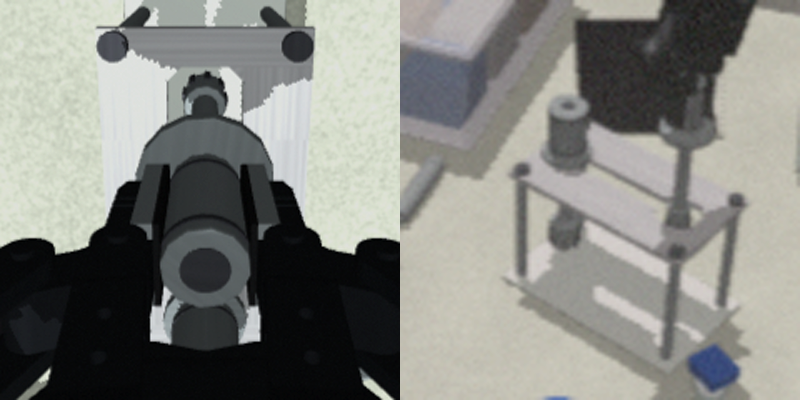

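Call:
step_arm(
  commands=[-1, 0, 10, 0, 8, -1, 0, 20, 0, 8, -1, 0, 30, 0, 8, -1, 0, 40, 0, 8, -1, 0, 50, 0, 8, -1, 0, 60, 0, 8, -1, 0, 70, 0, 8, -1, 0, 76, 0, 8, -1, 0, 79, 0, 8, -1, 0, 79, 0, 8],
)

```text
clock: 23.52
tcp_pos: [0.4911, -0.2343, 0.1522]
eef_rot: [-0.001, 0.197, 0.98, -0.0]
ft_force: [-1.0, 0.5, -2.6]
opening: 0.0208
```

```bash
python3 - <<'E'
from h import *
d=grab('wrist','w28.png')
d=grab('side','s28.png')
stand(.005,.1515)
a=cv2.imread('pics/w28.png')[100:340,150:390]
b=cv2.imread('pics/s28.png')[110:230,240:360]
cv2.imwrite('pics/c28.png',cv2.convertScaleAbs(cv2.hconcat([cv2.resize(a,(400,400),interpolation=cv2.INTER_CUBIC),cv2.resize(b,(400,400),interpolation=cv2.INTER_CUBIC)]),alpha=1.4))
E
```

```text
in stand frame x -0.0495 y -0.0001 z 0.1534 F [ 0.3 -0.  -2.2] M [-0.08  0.01 -0.04] op 0.021
shift mm [-54.5   0.1   1.9] turn -0.0 or 3.142 tcp [ 0.4918 -0.2345  0.1534] t 23.62 tilt [ 0.001 -0.    -1.   ] j6 -1.82
```

View pics/c28.png

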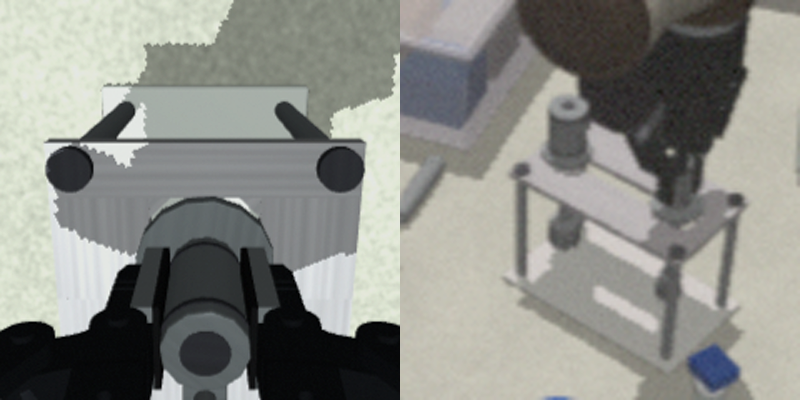

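Call:
step_arm(
  commands=[-8, 0, 0, 0, 8, -16, 0, 0, 0, 8, -26, 0, 0, 0, 8, -36, 0, 0, 0, 8, -46, 0, 0, 0, 8, -54, 0, 0, 0, 8, -59, 0, 0, 0, 8, -61, 0, 0, 0, 8, -61, 0, 0, 0, 8, -61, 0, 0, 0, 8],
)

```text
clock: 24.45
tcp_pos: [0.5474, -0.2578, 0.1529]
eef_rot: [-0.0, 0.197, 0.98, 0.0]
ft_force: [1.0, -0.7, -1.6]
opening: 0.0208
```

```bash
python3 - <<'E'
from h import *
d=grab('wrist','w29.png')
d=grab('side','s29.png')
stand(.012,.149)
a=cv2.imread('pics/w29.png')[100:340,150:390]
b=cv2.imread('pics/s29.png')[110:230,240:360]
cv2.imwrite('pics/c29.png',cv2.convertScaleAbs(cv2.hconcat([cv2.resize(a,(400,400),interpolation=cv2.INTER_CUBIC),cv2.resize(b,(400,400),interpolation=cv2.INTER_CUBIC)]),alpha=1.4))
E
```

```text
in stand frame x 0.0107 y -0.0001 z 0.1531 F [-0.9  0.5 -1.5] M [ 0.06  0.02 -0.  ] op 0.021
shift mm [-1.3  0.1  4.1] turn -0.0 or 3.141 tcp [ 0.5473 -0.2577  0.1531] t 24.55 tilt [-0.  0. -1.] j6 -1.79
```

View pics/c29.png

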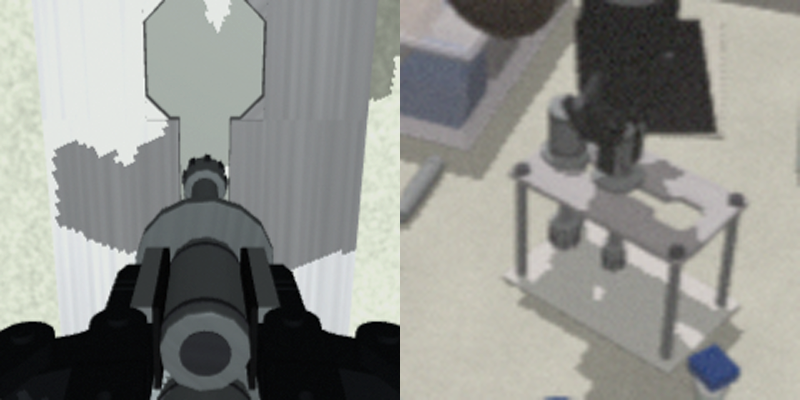

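Clear of the wide end. Lowering onto the plate.

Call:
step_arm(
  commands=[0, 0, 1.5, 0, 8, 0, 0, 3, 0, 8, 0, 0, 4, 0, 8, 0, 0, 4.3, 0, 8, 0, 0, 4.3, 0, 8],
)

```text
clock: 24.97
tcp_pos: [0.5475, -0.2578, 0.1491]
eef_rot: [-0.0, 0.197, 0.98, -0.0]
ft_force: [-0.4, 1.0, 0.7]
opening: 0.021
```

Call:
step_arm(
  commands=[0, 0, 0.4, 0, 8, 0, 0, 0.4, 0, 8, 0, 0, 0.4, 0, 21, 0, 0, 0.4, 0, 24, 0, 0, 0.4, 0, 28, 0, 0, 0.4, 0, 36, 0, 0, 0.4, 0, 48, 0, 0, 0.4, 0, 50, 0, 0, 0.4, 0, 50],
)

```text
clock: 25.72
tcp_pos: [0.5478, -0.258, 0.1483]
eef_rot: [0.0, 0.197, 0.98, -0.0]
ft_force: [-0.5, -0.3, -0.4]
opening: 0.0499
```

```bash
python3 - <<'E'
from h import *
d=grab('wrist','w30.png')
stand(.012,.149)
E
```

```text
in stand frame x 0.0112 y -0.0001 z 0.1483 F [ 0.5  0.1 -0. ] M [-0.03 -0.04 -0.01] op 0.0499
shift mm [-0.8  0.1 -0.7] turn -0.0 or 3.141 tcp [ 0.5478 -0.2579  0.1483] t 25.77 tilt [ 0. -0. -1.] j6 -1.79
```

View pics/w30.png

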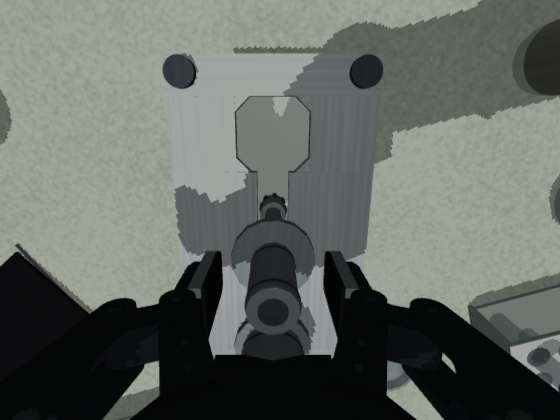

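Released with clear space on both sides. Retreating upward, then back out of the way for the final check.

Call:
step_arm(
  commands=[0, 0, -10, 0, 50, 0, 0, -30, 0, 50, 0, 0, -60, 0, 50, 0, 0, -100, 0, 50, 0, 0, -140, 0, 50, 0, 0, -180, 0, 50, 30, -30, -200, 0, 50, 60, -60, -200, 0, 50, 90, -90, -200, 0, 50, 120, -120, -200, 0, 50, 120, -120, -200, 0, 50, 120, -120, -200, 0, 50],
)

```text
clock: 26.77
tcp_pos: [0.3883, -0.3231, 0.3503]
eef_rot: [0.001, 0.198, 0.98, -0.0]
ft_force: [-0.4, -0.5, 0.6]
opening: 0.0497
```

Call:
step_arm(
  commands=[0, 0, 0, 0, 50, 0, 0, 0, 0, 50, 0, 0, 0, 0, 50, 0, 0, 0, 0, 50],
)

```text
clock: 27.1
tcp_pos: [0.3917, -0.3219, 0.348]
eef_rot: [-0.0, 0.196, 0.981, 0.0]
ft_force: [-0.0, 0.8, -0.1]
opening: 0.0502
```

```bash
python3 - <<'E'
from h import *
t=grab('top','t31.png');np.savez('t31.npz',**t)
d=grab('side','s31.png');np.savez('s31.npz',**d)
print(ctrl.read_state()['clock'],ctrl.read_state()['tcp_pos'])
b=cv2.imread('pics/t31.png')[170:280,270:380];a=cv2.imread('pics/s31.png')[110:230,240:360]
cv2.imwrite('pics/c31.png',cv2.convertScaleAbs(cv2.hconcat([cv2.resize(b,(400,400),interpolation=cv2.INTER_CUBIC),cv2.resize(a,(400,400),interpolation=cv2.INTER_CUBIC)]),alpha=1.4))
E
```

```text
27.2 [ 0.39146675 -0.32196782  0.34797002]
```

View pics/c31.png

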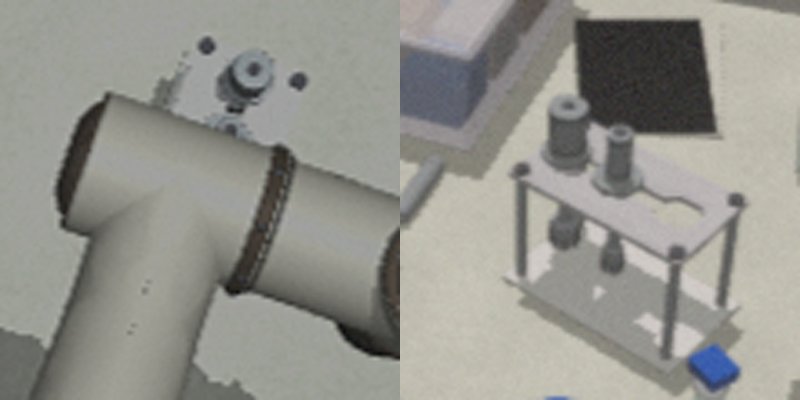

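View pics/s31.png

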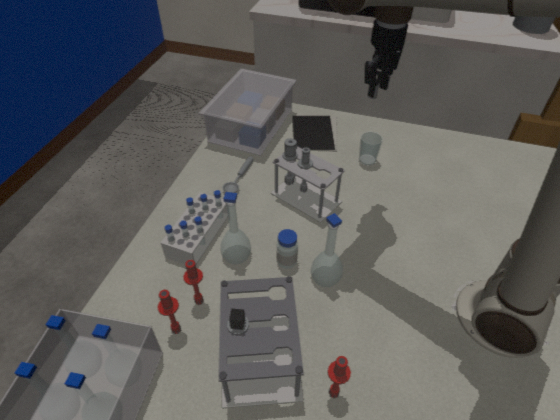

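View pics/t31.png

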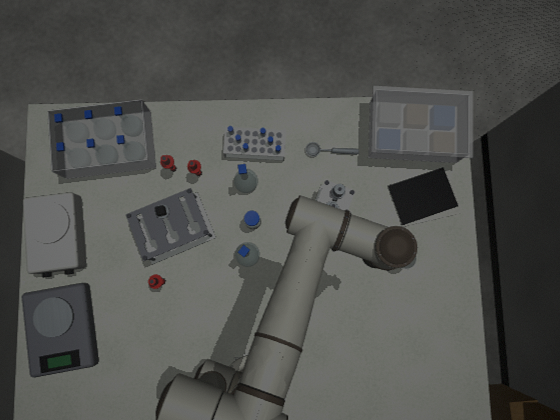

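```bash
python3 - <<'E'
from h import *
d=dict(np.load('s31.npz'));t=dict(np.load('t31.npz'))
for n,D,u,v in [('thick side',d,290.7,140.6),('slim side',d,306,149),('thick top',t,270+253/3.636,170+69/3.636)]:
    q=onz(D,u,v,.176)-SO;print(n,round(q@SE,4),round(q@SN,4))
s=ctrl.read_state();print(s['clock'],s['joint_velocities'].round(3))
ctrl.close_job()
E
```

```text
thick side 0.066 -0.0042
slim side 0.0108 -0.0016
thick top 0.0664 -0.0005
27.2 [-0.004 -0.003 -0.003 -0.001 -0.001  0.001]
the job is handed in; nothing more can be done
```

Both tools now hang in the drying stand's slot, and I handed the job in at about 27 s. There is no verdict back yet. I slid the thick tool to its slot's wide end, lifted it out, and slid it home until about 3 N showed contact at the blind end. The slim tool then went in the same slot behind it.

**Last checks, in the stand's frame:**

| Tool | Camera | x (mm) | y (mm) |
|---|---|---|---|
| Thick | top | 66 | -0.5 |
| Thick | side | 66 | -4 |
| Slim | side | 11 | -2 |

- **Fit:** Both tools look upright with their collars flat on the plate, and the slim collar is clear of the wide end. The forces dropped to about zero on release.
- **Surroundings:** The stirrer, flasks and other things look undisturbed by eye in the last views. I did not measure them again.
- **Arm:** It is clear of everything.

**Disagreements:**
- **Thick tool's y:** the two cameras differ by about 4 mm. The slot allows only ±2 mm, so I put that down to the side camera's calibration and hand-picked pixels.
- **Slim tool from above:** the arm blocked the top camera, so its place rests on the side view and on the gripper position at release (x = 11 mm, y = 0).
- **Rack yaw:** it measured about 0.367, slightly over the stated 0.35, in all views. I worked with the measured value.

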